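# Set the washing-up to drain

## Task

Put the washed things out to drain. First shut the lid of the plastic tub so that nothing drips into it; then stand both wooden cutting boards on the counter on their ends, handle up, leaning back flat-faced against the front rail of the steel rack, and turn every dipping bowl mouth down, flat on the floor of the aluminium tray. There may be two or three bowls; leave everything else where it is.

Things in the scene. Friction and masses are not known exactly. Their poses are not given: they have to be found in the camera images.
- board_a: Pale wooden paddle cutting board: flat blade 150 x 110 x 14 mm with a straight handle 75 x 32 x 14 mm on the middle of one 110 mm end; 0.19 kg. Starts flat on the counter. Origin: centre of the blade's underside; x points towards the handle (which spans x = +75 to +150 mm), y across, z out of the upper face.
- board_a_grip (a point): Middle of board_a's handle (112.5 mm from the blade's centre, halfway through the thickness).
- board_a_foot (a point): Middle of board_a's end edge away from the handle (75 mm from the blade's centre, halfway through the thickness): the edge it is to stand on.
- board_b: A second paddle board of the same shape, size and axes as board_a, in slightly darker wood.
- board_b_grip (a point): Middle of board_b's handle, as for board_a.
- board_b_foot (a point): Middle of board_b's end edge away from the handle, as for board_a.
- rack: Fixed steel wire rack, 140 mm deep, 360 mm long. Origin: on the counter under its middle; x points from front (robot's side) to back, y along its length. Front rail: a round bar 8 mm thick along y, axis at x = -70 mm, 110 mm above the counter. Shelf 114 mm up, a guard rail behind rises to 148 mm. A bottle and a jar stand on the shelf's back half.
- rack_rail (a point): Middle of the axis of the rack's front rail.
- tray: Fixed aluminium drip tray 210 mm (x) by 310 mm (y), origin on the counter under its middle. Floor 3 mm above the counter, walls 3 mm thick with a rolled edge, 14 mm high.
- tub: Fixed clear plastic storage tub of rice crackers, 140 mm (x, front to back) by 190 mm (y) and 85 mm high, origin on the counter under its middle; its front (-x) faces the robot. Its hinged lid is half open at the start.
- lid (a joint): Angle (rad) of the tub's white plastic lid about its hinge on the back (+x) rim, 85 mm up: 0 shut, growing as it opens upward (at most 1.6). A plate 148 mm from hinge to front edge, 198 mm wide, 6 mm thick; the stiff hinge holds it at any angle, and 1 to 2 N pressed down near its front edge shuts it.
- lid_edge (a point): Point on the lid's upper face, in the middle of its width, 140 mm from the hinge line (8 mm short of the front edge).
- lid_hinge (a point): Middle of the lid's hinge line, on the tub's back rim.
- bowl_1: White ceramic dipping bowl, 64 mm across the rim, 46 mm tall, wall 4 mm, sides nearly upright (62 mm across at 8 mm above the foot), foot 48 mm across, 0.13 kg. Starts mouth up on the counter. Origin: centre of the foot's underside; z points from the foot to the mouth along the bowl's axis. Two or three bowls are there; an absent one reads None.
- bowl_2: Another dipping bowl, the same as bowl_1.
- bowl_3: Another dipping bowl, the same as bowl_1.
- bottle: Small brown glass bottle, 42 mm across and 120 mm tall, standing on the rack. Not to be disturbed. Origin under its middle.
- jar: Small glass jar, 56 mm across and 75 mm tall, standing on the rack. Not to be disturbed. Origin under its middle.
- tongs: Steel spring tongs 210 mm long, about 55 mm wide and 12 mm high, lying on the counter. Not to be disturbed. Origin on the counter at the middle; x points to the tips.
- mug: Blue mug of coffee, 74 mm across, 85 mm tall, on the counter. Not to be disturbed. Origin under its middle.
- sponge: Yellow sponge block 95 x 60 x 28 mm on the counter. Not to be disturbed. Origin under its middle.
- spoon: Steel spoon with a wooden handle, 170 mm long, on the counter, behind the bowls. Not to be disturbed.
- soap: Green plastic washing-up liquid bottle, 68 mm across and 190 mm tall. Not to be disturbed. Origin under its middle.
There are look-alikes about, which are no part of the job. Leave any pink or red look-alike of the bowl_2 alone.

How it is judged:
By the outcome, as a careful person would: the job done as asked, in the order asked, and still so for the second after the job is handed in, with the robot touching nothing.
Of bowl_1, bowl_2, bowl_3 only 2 to 3 are there at a start; the rules pass over those that are not, and their reading is None.
At some moment in a run one of bowl_1, bowl_2, bowl_3 may be knocked a few centimetres aside while the robot is not near it.
Once in a run the grip may slacken for a moment while it holds something.
It also fails if it takes over 210 s, if anything falls off the work surface, if the arm or the gripper's body presses on something with over 40 N, if the wrist force passes 120 N, or if a joint passes its speed limit or range.

## Robot

A 7-joint arm with a two-finger parallel gripper is mounted at the origin on the work surface. World frame = base frame: x ahead of the robot, y to its left, z up, the work surface at z = 0. Lengths are in mm, angles in rad, forces in N, time in s.
With the tool pointing down it reaches from about 400 to 900 mm from the base axis. Payload 5.5 kg.
Tool frame: the origin (TCP) lies midway between the tips of the shut fingers; the grasp point (between the pads) lies 19 mm behind it; z points along the fingers, y is the line along which they close (so a half turn about z gives the same grasp; the last joint's range is limited). The gripper opens to 85 mm and grips with 20 to 120 N. Pads are 22 mm wide; open, the fingers measure 114 mm over their backs; the gripper's body (76 mm by 85 mm) begins 54 mm behind the grasp point. The pads swing forward as they close: fully open they stand 13 mm farther back than shut.
Start: joints at [-0.873, 0.501, -0.427, 1.55, 0.221, 1.138, -0.21], TCP at [273.763, 589.537, 231.31] pointing down, gripper open.
Joint ranges: [-2.88, 2.88], [-0.31, 2.03], [-1.54, 1.56], [0.2, 2.42], [-1.41, 4.55], [0.19, 2.02], [-2.57, 2.57]. Speed limits (rad/s): [2.57, 2.57, 3.14, 3.14, 3.14, 3.14, 3.14].

## Interface

Orientations are given as [roll, pitch, yaw] about the fixed x, y, z axes, in that order (R = Rz(yaw) Ry(pitch) Rx(roll)).
In Python, from station import manip, imaging gives the robot as it stands.
- The arm moves only by the tool apply_moves, never from a script. Its arguments are lists of equal length, an entry for each row: "turn": the turn, a rotation vector about the tool's x, y, z scaled (see below), a list of three; "delta_pos": the shift along the tool's x, y, z scaled (see below), a list of three; "hand": the opening, from 0 (shut) to 1 (fully open). A call has exactly 8 rows; each row is the pose to reach, as a shift and turn from the pose commanded when the call began, along the tool's axes at that moment, turning the shorter way round; what a row does not reach only later rows make up. The controller multiplies each number of a shift by 0.25 m and each number of a turn by 180 degrees. A row lasts 1/8 s, in which the tool goes at most 62.5 mm and 10.7 degrees, less where a joint would pass 70% of its speed; a pose out of reach is approached as far as the arm can. A call with a number of a shift or a turn outside -1 to 1 is refused whole. A call with a gripper value outside its range is refused whole. The fingers move at their own pace and stop on an object; "squeeze" is the grip in N (left out, the last holds). Time passes only in rows, so rows that repeat a pose let the fingers close, or fill a call up. It gives the time, the measured TCP pose, the force, the opening and the grip force at its end, in the units of the state.
- manip.get_obs(): the state, without advancing time (a new reading comes with each control period).
- imaging.camera(name): name is "scene" or "top"; returns the picture (420x560x3 uint8, red, green, blue); there is no depth.
- imaging.get_calibration(name): a dict with "fovy" (degrees; the focal length in pixels is half the picture's height over the tangent of half this angle, whatever the lens; pixels are square), "cx", "cy" (the principal point, pixels), "k1" (the pictures are not rectified: a ray, as slopes to the right and down, at radius r is drawn at 1 + k1 r^2 times it, then the intrinsics apply), "cam_to_world" (4x4, takes a point from camera to world coordinates). Camera axes: x right, y down, z forward; pixel columns grow to the right and rows downward; lengths in mm; the calibration is good to about 2 mm. A picture is of the moment at which its call begins. get_calibration takes no time and is no camera call.
- manip.job_done(): hands the job in; it is judged then, once.
The state is a dict: "clock": time; "joint_pos": joint angles; "qvel": joint speeds; "joint_torque": joint torques, N m; "tool_pos": TCP position; "ee_rot": TCP orientation; "contact_force": force on the tool from outside, world axes, zero at the start; "moment": the same for the moment, N m; "opening": opening from 0.0 (shut) to 1.0 (fully open); "grip_force": force on a finger pad.
Only numpy, scipy, OpenCV 4.12 (cv2) and the standard library are available. Lean on these libraries where they do the work, as an engineer would, in place of code of your own. Each camera call takes 0.05 s, during which the arm holds its last target. There are 200 camera calls.

## Working session

There is one attempt and no reset: what is moved stays moved. The work goes in short steps, Python scripts to look and compute and a tool call to move; the robot and the scene stay as the last step left them, time stands still between calls to the robot, and variables do not carry over. Pictures are saved under pics/ and viewed, at most 14 in all, crops included, and the job is handed in when it is done.

Besides the shell and the picture viewer there is one more tool, called after "Emit:" as name(argument=value, ...) on one line, values as JSON. apply_moves: Moves the arm, as the interface text tells. Its arguments: {"type":"object","properties":{"turn":{"type":"array","items":{"type":"array","items":{"type":"number","minimum":-1,"maximum":1}}},"delta_pos":{"type":"array","items":{"type":"array","items":{"type":"number","minimum":-1,"maximum":1}}},"hand":{"type":"array","items":{"type":"number"}},"squeeze":{"type":"number"}},"required":["turn","delta_pos","hand"]}

```bash
mkdir -p pics; ls; cat > h.py <<'E'
import numpy as np, cv2, json
from station import manip, imaging
from scipy.spatial.transform import Rotation as R
def shot(cam,name):
    im=imaging.camera(cam); cv2.imwrite(f'pics/{name}.png',im[:,:,::-1]); return im
def K(c):
    f=210/np.tan(np.radians(c['fovy'])/2); return np.array([[f,0,c['cx']],[0,f,c['cy']],[0,0,1]])
def px2w(cam,uv,z):
    c=imaging.get_calibration(cam); T=np.array(c['cam_to_world'])
    uv=np.array(uv,float).reshape(-1,1,2)
    k=K(c); d=((uv[:,0]-[c['cx'],c['cy']])/k[0,0]); 
    s=d.copy()
    for _ in range(30): s=d/(1+c['k1']*(s**2).sum(1,keepdims=True))
    r=np.c_[s,np.ones(len(s))]@T[:3,:3].T
    t=(np.broadcast_to(z,len(s))-T[2,3])/r[:,2]
    return T[:3,3]+r*t[:,None]
def w2px(cam,P):
    c=imaging.get_calibration(cam); T=np.array(c['cam_to_world'])
    p=(np.atleast_2d(P)-T[:3,3])@T[:3,:3]; s=p[:,:2]/p[:,2:]
    s=s*(1+c['k1']*(s**2).sum(1,keepdims=True)); return s*K(c)[0,0]+[c['cx'],c['cy']]
E
python3 - <<'E'
from h import *
shot('top','top0');shot('scene','scene0')
for n in('top','scene'):
    c=imaging.get_calibration(n);print(n,c)
print(manip.get_obs())
E
```

```text
pics
top {'fovy': 55.25639309544983, 'cx': 277.23234559090974, 'cy': 209.95364244116482, 'k1': -0.020044521433161336, 'cam_to_world': array([[ 1.35716075e-02, -9.95622663e-01,  9.24733750e-02,
         4.31237826e+02],
       [-9.99906431e-01, -1.36720205e-02, -4.52409854e-04,
        -2.10263983e+01],
       [ 1.71472738e-03, -9.24585824e-02, -9.95715055e-01,
         1.27125337e+03],
       [ 0.00000000e+00,  0.00000000e+00,  0.00000000e+00,
         1.00000000e+00]])}
scene {'fovy': 47.190086436368524, 'cx': 284.13244478203455, 'cy': 203.12874155543054, 'k1': -0.0733604589081923, 'cam_to_world': array([[-7.43072335e-01,  3.67491096e-01, -5.59279715e-01,
         1.51855553e+03],
       [ 6.69020666e-01,  3.87998691e-01, -6.33930883e-01,
         1.05369035e+03],
       [-1.59641576e-02, -8.45226189e-01, -5.34170230e-01,
         1.02835230e+03],
       [ 0.00000000e+00,  0.00000000e+00,  0.00000000e+00,
         1.00000000e+00]])}
{'clock': 0.1, 'joint_pos': array([-0.87280266,  0.50179091, -0.4267929 ,  1.55134465,  0.22079171,
        1.13830124, -0.21030403]), 'qvel': array([ 0.00175872, -0.00250333, -0.00120136, -0.00255497,  0.00057109,
       -0.00141047, -0.0001737 ]), 'joint_torque': array([-1.09741412e-02, -5.70812666e+01, -5.83884493e+00, -2.81748998e+01,
        1.03400528e-02,  5.47558215e-03,  1.22443180e-05]), 'tool_pos': array([273.57024956, 588.93220588, 230.33901963]), 'ee_rot': array([-3.13980045e+00, -7.11485492e-05,  2.70682679e+00]), 'contact_force': array([ 0.30664505, -0.2590816 ,  0.28709533]), 'moment': array([-0.01823818, -0.01139658, -0.02119469]), 'grip_force': 0.0, 'opening': 1.0010267295022681}
```

View pics/top0.png

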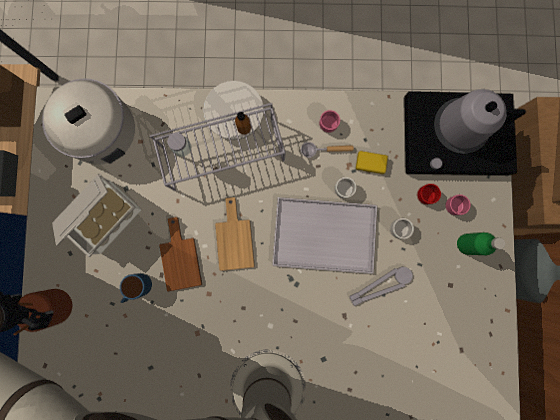

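View pics/scene0.png

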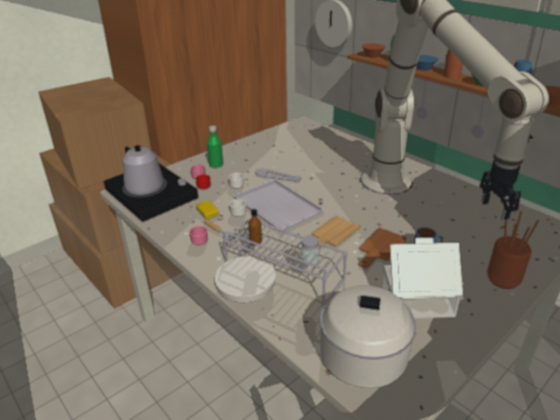

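The top view shows white bowls at (346,188) and (403,229). The look-alikes are pink bowls at (329,121) and (458,205) and a red one at (428,194). The pale board is at (235,240) and the dark board at (180,257), both with handles toward the rack. The tub is at (105,215) with its lid half open, the tray is at (326,236), and the rack rail runs from (170,186) to (283,153).

Next I'll check the bowl choice in a crop and test a kinematic model (it looks like an xArm7).

```bash
cat > kin.py <<'E'
import numpy as np
from scipy.optimize import least_squares
from scipy.spatial.transform import Rotation as R
LO=np.array([-2.88,-.31,-1.54,.2,-1.41,.19,-2.57]);HI=np.array([2.88,2.03,1.56,2.42,4.55,2.02,2.57])
def fk(q,tool=172.):
    A=[0,-np.pi/2,np.pi/2,np.pi/2,np.pi/2,np.pi/2,-np.pi/2];a=[0,0,0,52.5,77.5,0,76.];d=[267,0,293,0,342.5,0,97+tool]
    T=np.eye(4)
    for i in range(7):
        ca,sa,c,s=np.cos(A[i]),np.sin(A[i]),np.cos(q[i]),np.sin(q[i])
        M=np.array([[c,-s,0,a[i]],[s*ca,c*ca,-sa,-d[i]*sa],[s*sa,c*sa,ca,d[i]*ca],[0,0,0,1]]); T=T@M
    return T
E
python3 - <<'E'
from h import *; from kin import *
o=manip.get_obs(); T=fk(o['joint_pos'])
np.set_printoptions(precision=3,suppress=True)
a=[0,0,0,52.5,77.5,0,76]
print(T); print(o['tool_pos']); print(R.from_euler('xyz',o['ee_rot']).as_matrix())
im=cv2.imread('pics/top0.png')
cv2.imwrite('pics/crop0.png',cv2.resize(im[100:280,140:480],None,fx=2.3,fy=2.3,interpolation=cv2.INTER_CUBIC))
E
```

```text
[[   0.414   -0.91    -0.013  203.01 ]
 [  -0.909   -0.414    0.038 -545.925]
 [  -0.04    -0.004   -0.999  140.589]
 [   0.       0.       0.       1.   ]]
[273.57  588.932 230.339]
[[-0.907  0.421 -0.001]
 [ 0.421  0.907 -0.002]
 [ 0.    -0.002 -1.   ]]
```

View pics/crop0.png

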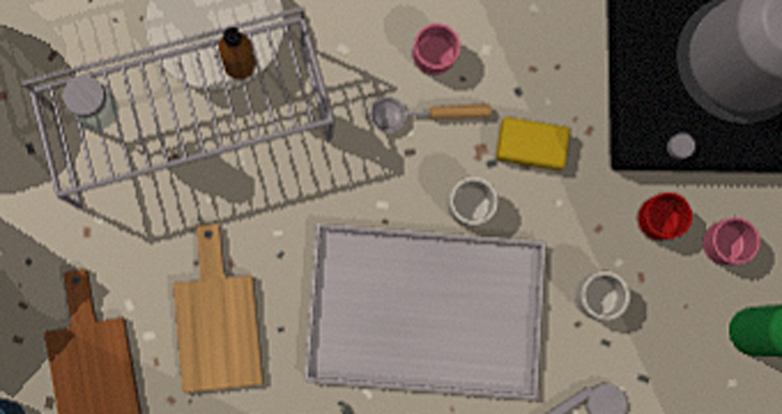

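The crop confirms the choice. Only two plain white bowls are there, at crop (473,201) and (605,296). The red and pink ones are look-alikes to leave alone. Next I'll measure everything and look closely at the tub.

```bash
python3 - <<'E'
from h import *
np.set_printoptions(precision=1,suppress=True)
t=cv2.imread('pics/top0.png'); s=cv2.imread('pics/scene0.png')
a=cv2.resize(t[170:270,45:155],(396,360),interpolation=cv2.INTER_CUBIC)
b=cv2.resize(s[230:330,370:480],(396,360),interpolation=cv2.INTER_CUBIC)
c=cv2.resize(t[90:220,140:300],(396,322),interpolation=cv2.INTER_CUBIC)
cv2.imwrite('pics/tub0.png',np.hstack([a,b]))
hsv=cv2.cvtColor(t,cv2.COLOR_BGR2HSV)
for n,box in dict(a=(205,190,265,280),b=(150,210,210,300)).items():
    x0,y0,x1,y1=box; h=hsv[y0:y1,x0:x1]
    m=((h[:,:,0]<22)&(h[:,:,1]>95)&(h[:,:,2]>40)).astype(np.uint8)
    k=cv2.connectedComponentsWithStats(m); i=1+np.argmax(k[2][1:,4]); m=(k[1]==i).astype(np.uint8)
    p=np.argwhere(m)[:,::-1]+[x0,y0]
    w=px2w('top',p,14.)[:,:2]; 
    c0=w.mean(0); ev,V=np.linalg.eigh(np.cov((w-c0).T)); d=V[:,1]; d*=np.sign(d[0])
    u=(w-c0)@d; v=(w-c0)@[-d[1],d[0]]
    bl=u<0 ; vm=(np.percentile(v[bl],1)+np.percentile(v[bl],99))/2
    print(n,len(p),'cent',c0,'yaw',np.degrees(np.arctan2(d[1],d[0])),'u',u.min(),u.max(),'v',np.percentile(v[bl],[1,99]),'handle v',v[u>np.percentile(u,97)].mean())
br=lambda l:140+np.array(l)/2.3
def P(l,z):
    l=np.array(l)/2.3+[140,100]; return px2w('top',l,z)[:,:2]
print('tray',P([(318,224),(545,242),(540,400),(306,381)],14))
print('rail',P([(60,195),(330,127)],110))
print('bowls',P([(473,201),(605,296)],46))
print('bottle,jar',P([(232,36)],234),P([(83,95)],189), 'sponge',P([(535,142)],28),'red',P([(665,215)],46),'spoon',P([(388,113)],5))
E
```

```text
a 1913 cent [450.6 112.7] yaw 6.415751889405274 u -88.65871778060087 136.99904066604125 v [-53.5  53.4] handle v -0.1570792490366101
b 1950 cent [387.6 281.3] yaw 11.693351914827204 u -87.96684584482438 136.44587878374466 v [-54.   54.1] handle v -0.041847999532988414
tray [[ 587.9  -24.3]
 [ 567.3 -336.1]
 [ 352.6 -327.4]
 [ 374.   -10.9]]
rail [[608.6 304.8]
 [701.2 -37.8]]
bowls [[ 617.8 -231.8]
 [ 492.7 -407.5]]
bottle,jar [[777.9  78.5]] [[718.  259.9]] sponge [[ 703.5 -320.2]] red [[ 602.6 -490.2]] spoon [[ 746.7 -120.2]]
```

View pics/tub0.png

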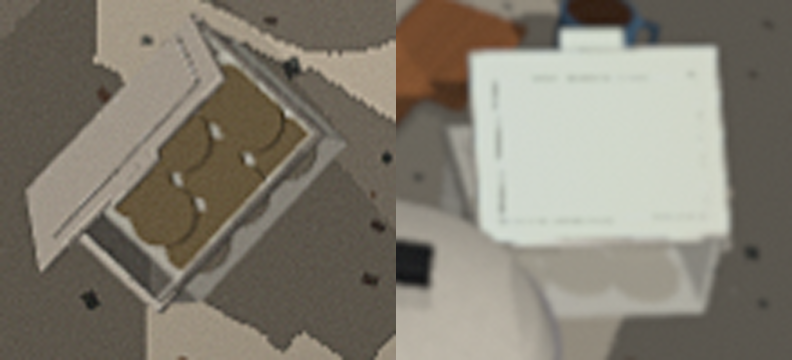

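```bash
cat > tub.py <<'E'
from h import *
from scipy.optimize import least_squares
np.set_printoptions(precision=2,suppress=True)
S=np.array([(91,240),(332,240),(74,50),(320,45)])/3.6+[370,230]   # scene: hinge L,R ; edge L,R (as seen)
Tt=np.array([(190,15),(25,190),(40,270),(222,75)])/3.6+[45,170]
def pt(p,l,w,h=0):
    x,y,yaw,th=p; hd=70-l*np.cos(th)-h*np.sin(th)*-1*-1; z=85+l*np.sin(th)+h*np.cos(th)
    c,s=np.cos(yaw),np.sin(yaw); return [x+c*hd-s*w,y+s*hd+c*w,z]
def solve(order):
    best=None
    for yaw in (-.6,0,.4,.8,1.2):
        def f(p):
            # seen from behind: left in scene = robot side sign handled by both orders
            s=w2px('scene',[pt(p,0,-99),pt(p,0,99),pt(p,148,-99),pt(p,148,99)])
            t=w2px('top',[pt(p,l,w) for l,w in order])
            return np.r_[(s-S).ravel(),(t-Tt).ravel()]
        r=least_squares(f,[520,520,yaw,.8])
        if best is None or r.cost<best.cost: best=r
    return best
for o in ([(148,-99),(148,99),(0,99),(0,-99)],[(0,-99),(0,99),(148,99),(148,-99)]):
    r=solve(o); print(r.x,r.cost,np.abs(r.fun).max()); print(r.fun.reshape(-1,2))
    print(np.array([pt(r.x,0,0),pt(r.x,140,0,6)]))
E
python3 tub.py
```

```text
[508.21 501.69   0.91   1.3 ] 433.00534287295443 15.03725718292526
[[ -4.31  -3.85]
 [ -4.02  -8.68]
 [  2.21   0.34]
 [  3.33  -2.58]
 [ -4.28   4.32]
 [ -7.83  14.34]
 [  5.62 -15.04]
 [ -1.6  -12.41]]
[[551.13 556.98  85.  ]
 [524.54 522.72 221.47]]
[520.5  527.47   0.85   0.85] 6.562948005699251 1.5381062790912097
[[-1.47  1.54]
 [ 1.01 -0.73]
 [ 0.42  1.47]
 [ 0.54  1.01]
 [ 1.23  0.29]
 [ 1.02  0.71]
 [-0.25  0.39]
 [ 0.13  0.02]]
[[566.46 580.27  85.  ]
 [502.63 506.95 193.87]]
```

```bash
cat > mv.py <<'E'
# plan(rows): rows=[(pos, R, hand)] world targets; prints the call(s) numbers & stores the new commanded pose
import json, os
from h import *
F='cmd.json'
def cmd():
    if os.path.exists(F):
        d=json.load(open(F)); return np.array(d['p']),np.array(d['R'])
    return np.array([273.763,589.537,231.31]), R.from_euler('xyz',[np.pi,0,2.7068]).as_matrix()
def save(p,Rm): json.dump({'p':list(map(float,p)),'R':np.array(Rm).tolist()},open(F,'w'))
def tooldown(yaw,pitch=0):
    # y_tool horizontal perpendicular to heading yaw; z_tool in heading direction, `pitch` deg above straight down
    e=np.radians(pitch); h=np.array([np.cos(yaw),np.sin(yaw),0]); z=h*np.sin(e)+np.array([0,0,-np.cos(e)])
    y=np.array([-np.sin(yaw),np.cos(yaw),0]); return np.c_[np.cross(y,z),y,z]
def plan(rows):
    p,Rm=cmd(); rows=rows+[rows[-1]]*(8-len(rows)); T,D,H=[],[],[]
    for q,Q,h in rows:
        D.append([float(round(v,3)) for v in Rm.T@(np.array(q)-p)/250]); 
        T.append([float(round(v,4)) for v in R.from_matrix(Rm.T@Q).as_rotvec()/np.pi]); H.append(h)
    print('turn',T,'\ndelta',D,'\nhand',H)
    save(p+Rm@(np.array(D[-1])*250), Rm@R.from_rotvec(np.array(T[-1])*np.pi).as_matrix())
def line(q,Q,h,n):
    p,Rm=cmd(); dv=R.from_matrix(Rm.T@Q).as_rotvec()
    return [(p+(np.array(q)-p)*i/n, Rm@R.from_rotvec(dv*i/n).as_matrix(), h) for i in range(1,n+1)]
def chk():
    o=manip.get_obs(); p,Rm=cmd()
    Rn=R.from_euler('xyz',o['ee_rot']).as_matrix()
    print('t',round(o['clock'],2),'tcp',o['tool_pos'].round(1),'err',(o['tool_pos']-p).round(1),'roterr',np.degrees(R.from_matrix(Rm.T@Rn).as_rotvec()).round(2),'F',o['contact_force'].round(1),'op',round(o['opening'],3),'g',o['grip_force'].round(1))
    with open('log.jsonl','a') as f: f.write(json.dumps([list(o['joint_pos']),list(o['tool_pos']),list(o['ee_rot'])])+'\n')
E
cat > lid.py <<'E'
from mv import *
def lp(th,l=135,off=0):
    c,s=np.cos(.85),np.sin(.85); hd=70-l*np.cos(th)+(6+off)*np.sin(th); return np.array([520.5+c*hd,527.5+s*hd,85+l*np.sin(th)+(6+off)*np.cos(th)])
E
python3 - <<'E'
from lid import *
chk(); p,Rm=cmd()
plan(line(lp(.85,off=25)+[0,0,15],Rm,0,7))
print(lp(.85))
E
```

```text
Traceback (most recent call last):
  File "mv.py", line 27, in chk
    print('t',round(o['clock'],2),'tcp',o['tool_pos'].round(1),'err',(o['tool_pos']-p).round(1),'roterr',np.degrees(R.from_matrix(Rm.T@Rn).as_rotvec()).round(2),'F',o['contact_force'].round(1),'op',round(o['opening'],3),'g',o['grip_force'].round(1))
                                                                                                                                                                                                                                ^^^^^^^^^^^^^^^^^^^^^
AttributeError: 'float' object has no attribute 'round'
```

```bash
sed -i "s/o\['grip_force'\].round(1)/round(o['grip_force'],1)/" mv.py; python3 - <<'E'
from lid import *
chk(); p,Rm=cmd()
plan(line(lp(.85,off=25)+[0,0,15],Rm,0,7))
print(lp(.85))
E
```

```text
t 0.1 tcp [273.6 588.9 230.3] err [-0.2 -0.6 -1. ] roterr [ 0.1  0.  -0. ] F [ 0.3 -0.3  0.3] op 1.001 g 0.0
turn [[0.0, 0.0, 0.0], [0.0, 0.0, 0.0], [0.0, 0.0, 0.0], [0.0, 0.0, 0.0], [0.0, 0.0, 0.0], [0.0, 0.0, 0.0], [0.0, 0.0, 0.0], [0.0, 0.0, 0.0]] 
delta [[-0.143, 0.03, 0.005], [-0.287, 0.059, 0.011], [-0.43, 0.089, 0.016], [-0.574, 0.118, 0.022], [-0.717, 0.148, 0.027], [-0.861, 0.177, 0.032], [-1.004, 0.207, 0.038], [-1.004, 0.207, 0.038]] 
hand [0, 0, 0, 0, 0, 0, 0, 0]
[510.87081801 516.53878714 190.38275357]
```

Emit:
apply_moves(turn=[[0,0,0],[0,0,0],[0,0,0],[0,0,0],[0,0,0],[0,0,0],[0,0,0],[0,0,0]], delta_pos=[[-0.143,0.03,0.0],[-0.287,0.06,0.0],[-0.43,0.09,0.0],[-0.574,0.118,0.01],[-0.717,0.148,0.02],[-0.861,0.177,0.03],[-1.0,0.207,0.038],[-1.0,0.207,0.038]], hand=[0,0,0,0,0,0,0,0], squeeze=60)

```text
clock: 1.1
tool_pos: [526.5, 527.7, 220.1]
ee_rot: [-3.139, 0.002, 2.701]
contact_force: [-1.4, 0.3, -1.2]
opening: -0.001
grip_force: 0.0
```

```bash
python3 - <<'E'
from lid import *
p,Rm=cmd(); p=p+Rm@np.array([.004*250,0,0]); save(p,Rm)
chk()
rows=[(lp(th,off=-2),Rm,0) for th in (.84,.76,.68,.6,.52,.44,.36,.28)]; plan(rows)
E
```

```text
t 1.1 tcp [526.5 527.7 220.1] err [ 4.2 -3.5 -1.7] roterr [ 0.14 -0.12  0.35] F [-1.4  0.3 -1.2] op -0.001 g 0.0
turn [[0.0, 0.0, 0.0], [0.0, 0.0, 0.0], [0.0, 0.0, 0.0], [0.0, 0.0, 0.0], [0.0, 0.0, 0.0], [0.0, 0.0, 0.0], [0.0, 0.0, 0.0], [0.0, 0.0, 0.0]] 
delta [[0.02, -0.082, 0.134], [0.029, -0.113, 0.164], [0.037, -0.141, 0.195], [0.045, -0.167, 0.229], [0.051, -0.19, 0.265], [0.057, -0.21, 0.303], [0.062, -0.227, 0.342], [0.067, -0.241, 0.383]] 
hand [0, 0, 0, 0, 0, 0, 0, 0]
```

Emit:
apply_moves(turn=[[0,0,0],[0,0,0],[0,0,0],[0,0,0],[0,0,0],[0,0,0],[0,0,0],[0,0,0]], delta_pos=[[0.02,-0.082,0.134],[0.029,-0.113,0.164],[0.037,-0.141,0.195],[0.045,-0.167,0.229],[0.051,-0.19,0.265],[0.057,-0.21,0.303],[0.062,-0.227,0.342],[0.067,-0.241,0.383]], hand=[0,0,0,0,0,0,0,0])

```text
clock: 2.1
tool_pos: [481.7, 483.3, 125.3]
ee_rot: [-3.142, 0.0, 2.707]
contact_force: [0.5, 0.4, 0.2]
opening: 0.005
grip_force: 0.2
```

```bash
python3 - <<'E'
from lid import *
p,Rm=cmd(); chk()
rows=[(lp(th,off=o),Rm,0) for th,o in ((.22,-2),(.16,-2),(.11,-2),(.06,-2),(.02,-3),(0,-4),(0,-5),(0,-6))]; plan(rows)
E
```

```text
t 2.1 tcp [481.7 483.3 125.3] err [-0.  -0.3 -0.7] roterr [ 0.01 -0.01  0.01] F [0.5 0.4 0.2] op 0.005 g 0.2
turn [[0.0, 0.0, 0.0], [0.0, 0.0, 0.0], [0.0, 0.0, 0.0], [0.0, 0.0, 0.0], [0.0, 0.0, 0.0], [0.0, 0.0, 0.0], [0.0, 0.0, 0.0], [0.0, 0.0, 0.0]] 
delta [[0.002, -0.009, 0.031], [0.004, -0.016, 0.062], [0.005, -0.02, 0.089], [0.006, -0.023, 0.116], [0.007, -0.024, 0.141], [0.007, -0.025, 0.156], [0.007, -0.025, 0.16], [0.007, -0.025, 0.164]] 
hand [0, 0, 0, 0, 0, 0, 0, 0]
```

Emit:
apply_moves(turn=[[0,0,0],[0,0,0],[0,0,0],[0,0,0],[0,0,0],[0,0,0],[0,0,0],[0,0,0]], delta_pos=[[0.002,-0.009,0.031],[0.004,-0.016,0.062],[0.005,-0.02,0.089],[0.006,-0.023,0.116],[0.007,-0.024,0.141],[0.007,-0.025,0.156],[0.007,-0.025,0.16],[0.007,-0.025,0.164]], hand=[0,0,0,0,0,0,0,0])

```text
clock: 3.1
tool_pos: [477.9, 479.0, 90.9]
ee_rot: [3.141, 0.002, 2.707]
contact_force: [-11.0, -11.9, 38.6]
opening: -0.0
grip_force: 19.2
```

```bash
python3 - <<'E'
from lid import *
p,Rm=cmd(); chk()
# kinematics fit: generic z-y alternating signs
import itertools
L=[json.loads(l) for l in open('log.jsonl')]
for s in itertools.product((1,-1),repeat=3):
    for y in itertools.product((1,-1),repeat=2):
        e=[]
        for q,t,r in L:
            M=R.from_euler('Y',q[1])*R.from_euler('Z',s[0]*q[2])*R.from_euler('Y',y[0]*q[3])*R.from_euler('Z',s[1]*q[4])*R.from_euler('Y',y[1]*q[5])
            e.append(M.as_matrix()[2,2])
        print(s[:2],y,np.round(e,3)) if s[2]==1 else 0
for q,t,r in L: print(np.round(q,3),np.round(t,1),np.round(r,3))
shot('top','top1')
E
```

```text
t 3.1 tcp [477.9 479.   90.9] err [0.4 0.4 5.9] roterr [-0.04 -0.11  0.01] F [-11.  -11.9  38.6] op -0.0 g 19.2
(1, 1) (1, 1) [-1. -1. -1. -1.]
(1, 1) (1, -1) [0.647 0.773 0.388 0.265]
(1, 1) (-1, 1) [0.92  0.745 0.911 0.909]
(1, 1) (-1, -1) [-0.539 -0.216 -0.257 -0.196]
(1, -1) (1, 1) [-0.921 -0.904 -0.912 -0.909]
(1, -1) (1, -1) [0.568 0.677 0.3   0.174]
(1, -1) (-1, 1) [0.999 0.841 0.999 1.   ]
(1, -1) (-1, -1) [-0.618 -0.312 -0.345 -0.286]
(-1, 1) (1, 1) [-0.921 -0.904 -0.912 -0.909]
(-1, 1) (1, -1) [0.568 0.677 0.3   0.174]
(-1, 1) (-1, 1) [0.999 0.841 0.999 1.   ]
(-1, 1) (-1, -1) [-0.618 -0.312 -0.345 -0.286]
(-1, -1) (1, 1) [-1. -1. -1. -1.]
(-1, -1) (1, -1) [0.647 0.773 0.388 0.265]
(-1, -1) (-1, 1) [0.92  0.745 0.911 0.909]
(-1, -1) (-1, -1) [-0.539 -0.216 -0.257 -0.196]
[-0.873  0.502 -0.427  1.551  0.221  1.138 -0.21 ] [273.6 588.9 230.3] [-3.14  -0.     2.707]
[-0.612  0.677 -0.355  1.278  0.236  1.228  0.156] [526.5 527.7 220.1] [-3.139e+00  2.000e-03  2.701e+00]
[-0.586  0.656 -0.352  1.547  0.255  0.985  0.123] [481.7 483.3 125.3] [-3.142  0.     2.707]
[-0.592  0.686 -0.341  1.582  0.272  0.919  0.108] [477.9 479.   90.9] [3.141e+00 2.000e-03 2.707e+00]
```

```bash
cat > kin.py <<'E'
import numpy as np, json
from scipy.optimize import least_squares
from scipy.spatial.transform import Rotation as R
LO=np.array([-2.88,-.31,-1.54,.2,-1.41,.19,-2.57]);HI=np.array([2.88,2.03,1.56,2.42,4.55,2.02,2.57])
def fk(q,g):
    yaw,psi,d1,d3,a3,d5,a5,d7,a6=g
    p=np.zeros(3); M=R.from_euler('z',yaw+q[0])
    p=p+M.apply([0,0,d1]); M=M*R.from_euler('y',q[1])*R.from_euler('z',q[2])
    p=p+M.apply([a3,0,d3]); M=M*R.from_euler('y',q[3])
    p=p+M.apply([a5,0,0]); M=M*R.from_euler('z',q[4])
    p=p+M.apply([0,0,d5]); M=M*R.from_euler('y',q[5])
    p=p+M.apply([a6,0,d7]); M=M*R.from_euler('z',q[6]+psi)
    return p,M
def fit():
    L=[json.loads(l) for l in open('log.jsonl')]
    def f(g):
        e=[]
        for q,t,r in L:
            p,M=fk(q,g); e+=[p-t,(M.inv()*R.from_euler('xyz',r)).as_rotvec()*300]
        return np.r_[np.concatenate(e),(g[2:]-[330,400,0,400,0,280,0])*.003]
    b=None
    for y in (0,1.57,3.14,-1.57):
      for s in (0,1.57,3.14,-1.57):
        r=least_squares(f,[y,s,330,400,0,400,0,280,0]); b=r if b is None or r.cost<b.cost else b
    return b
E
python3 - <<'E'
from kin import *
b=fit(); print(b.x.round(3),b.cost,np.abs(b.fun).max())
from lid import *
p,Rm=cmd(); plan(line(p+[0,0,95],Rm,0,6))
E
```

```text
[ 4.780000e-01 -2.200000e-01 -1.385135e+03  2.401312e+03 -1.361870e+03
  4.108160e+02 -2.059650e+02  1.107144e+03  5.392570e+02] 3298.043430542346 51.030299345104595
turn [[0.0, 0.0, 0.0], [0.0, 0.0, 0.0], [0.0, 0.0, 0.0], [0.0, 0.0, 0.0], [0.0, 0.0, 0.0], [0.0, 0.0, 0.0], [0.0, 0.0, 0.0], [0.0, 0.0, 0.0]] 
delta [[0.0, 0.0, -0.063], [0.0, 0.0, -0.127], [0.0, 0.0, -0.19], [0.0, 0.0, -0.253], [0.0, 0.0, -0.317], [0.0, 0.0, -0.38], [0.0, 0.0, -0.38], [0.0, 0.0, -0.38]] 
hand [0, 0, 0, 0, 0, 0, 0, 0]
```

Emit:
apply_moves(turn=[[0,0,0],[0,0,0],[0,0,0],[0,0,0],[0,0,0],[0,0,0],[0,0,0],[0,0,0]], delta_pos=[[0,0,-0.063],[0,0,-0.127],[0,0,-0.19],[0,0,-0.253],[0,0,-0.317],[0,0,-0.38],[0,0,-0.38],[0,0,-0.38]], hand=[0,0,0,0,1,1,1,1])

```text
clock: 4.15
tool_pos: [477.3, 478.4, 179.7]
ee_rot: [-3.141, -0.0, 2.707]
contact_force: [-0.0, 0.5, -0.3]
opening: 0.849
grip_force: 0.0
```

```bash
cat > kp.py <<'E'
from kin import *
import kin
E
sed -i 's/^    yaw,psi,d1/    q=np.array(q)*SG; yaw,psi,d1/; s/^def fk/SG=np.array([-1,1,-1,1,-1,1,-1])\ndef fk/' kin.py
python3 - <<'E'
from mv import *
chk()
import kin
for s7 in (-1,1):
    for s in ([-1,1,-1,1,-1,1,s7],[-1,1,1,1,1,1,s7]):
        kin.SG=np.array(s); b=kin.fit(); print(s,b.x.round(3),b.cost,np.abs(b.fun).max())
E
```

```text
t 4.15 tcp [477.3 478.4 179.7] err [-0.2 -0.3 -0.4] roterr [ 0.04  0.01 -0.  ] F [-0.   0.5 -0.3] op 0.849 g 0.0
[-1, 1, -1, 1, -1, 1, -1] [6.24800e+00 7.81900e+00 1.26295e+02 5.14817e+02 3.18000e-01 4.70355e+02
 1.25100e+00 1.47720e+02 7.12100e+00] 1.8463200056622178 0.9664109539156698
[-1, 1, 1, 1, 1, 1, -1] [ 3.850000e-01  1.108000e+00 -6.925619e+03  6.691790e+02 -1.518000e+01
  4.281650e+02 -4.284200e+01 -6.713068e+03  7.533200e+01] 4513.119519470413 49.26317222239919
[-1, 1, -1, 1, -1, 1, 1] [-3.50000e-02  1.40900e+00  1.26295e+02  5.14817e+02  3.18000e-01
  4.70355e+02  1.25100e+00  1.47720e+02  7.12100e+00] 17092.892065874792 164.24560519261001
[-1, 1, 1, 1, 1, 1, 1] [ 3.850000e-01  9.810000e-01 -6.925567e+03  6.691710e+02 -1.517600e+01
  4.281640e+02 -4.284000e+01 -6.713026e+03  7.533100e+01] 14875.495278819697 134.60902401617804
```

View pics/top1.png

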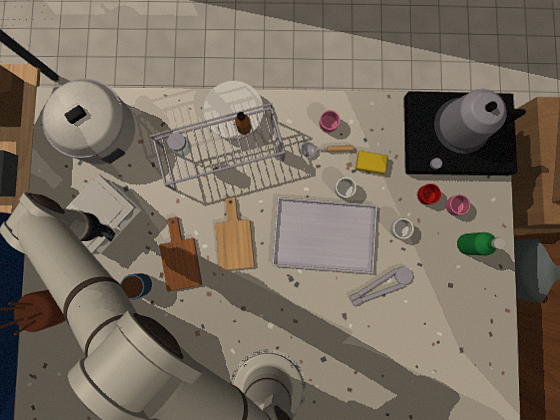

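The lid is shut: the tip stopped at 90.9 mm and the top view shows the plate flat over the tub. Next I'll move above board_b's handle in a tilted pose, to calibrate the kinematic model.

```bash
python3 - <<'E'
from mv import *
plan(line([470,300,190],tooldown(np.radians(11.7),30),1,8))
E
```

```text
turn [[-0.0067, -0.0201, -0.0248], [-0.0133, -0.0402, -0.0497], [-0.02, -0.0603, -0.0745], [-0.0266, -0.0805, -0.0993], [-0.0333, -0.1006, -0.1242], [-0.0399, -0.1207, -0.149], [-0.0466, -0.1408, -0.1738], [-0.0532, -0.1609, -0.1987]] 
delta [[-0.034, -0.083, -0.005], [-0.068, -0.165, -0.01], [-0.103, -0.248, -0.015], [-0.137, -0.33, -0.02], [-0.171, -0.413, -0.025], [-0.205, -0.496, -0.03], [-0.24, -0.578, -0.035], [-0.274, -0.661, -0.04]] 
hand [1, 1, 1, 1, 1, 1, 1, 1]
```

Emit:
apply_moves(turn=[[-0.0067,-0.0201,-0.0248],[-0.0133,-0.0402,-0.0497],[-0.02,-0.0603,-0.0745],[-0.0266,-0.0805,-0.0993],[-0.0333,-0.1006,-0.1242],[-0.0399,-0.1207,-0.149],[-0.0466,-0.1408,-0.1738],[-0.0532,-0.1609,-0.1987]], delta_pos=[[-0.034,-0.083,-0.005],[-0.068,-0.165,-0.01],[-0.103,-0.248,-0.015],[-0.137,-0.33,-0.02],[-0.171,-0.413,-0.025],[-0.205,-0.496,-0.03],[-0.24,-0.578,-0.035],[-0.274,-0.661,-0.04]], hand=[1,1,1,1,1,1,1,1])

```text
clock: 5.15
tool_pos: [469.4, 299.0, 189.4]
ee_rot: [-3.14, 0.524, -2.934]
contact_force: [1.7, -0.5, -0.6]
opening: 1.001
grip_force: 0.0
```

```bash
python3 - <<'E'
from mv import *
chk()
import kin
b=kin.fit(); print(b.x.round(3),b.cost,np.abs(b.fun).max()); print(manip.get_obs()['joint_pos'].round(2)); json.dump(list(b.x),open('g.json','w'))
E
```

```text
t 5.15 tcp [469.4 299.  189.4] err [-0.7 -0.9 -0.6] roterr [-0.04 -0.03 -0.17] F [ 1.7 -0.5 -0.6] op 1.001 g 0.0
[-3.20000e-02  1.53900e+00  3.44176e+02  5.17830e+02 -2.64600e+00
  4.69400e+02 -1.68100e+00  3.72595e+02  6.88400e+00] 16.343404101968293 4.812316270631659
[-0.55  0.16 -0.27  2.24  0.86  0.44  0.24]
```

```bash
cat > ik.py <<'E'
from mv import *
import kin
g=json.load(open('g.json')) if os.path.exists('g.json') else None
def ik(p,Rm,q0,w=.05):
    q0=np.clip(q0,kin.LO+.01,kin.HI-.01)
    def f(q):
        t,M=kin.fk(q,g); return np.r_[t-p,(M.inv()*R.from_matrix(Rm)).as_rotvec()*300,(q-q0)*w*20]
    r=least_squares(f,q0,bounds=(kin.LO,kin.HI)); t,M=kin.fk(r.x,g)
    return r.x,np.linalg.norm(t-p),np.degrees((M.inv()*R.from_matrix(Rm)).magnitude())
from scipy.optimize import least_squares
M0=np.array([654.9,133.5]);hx=np.array([.965,.261]);hy=np.array([-.261,.965]);RY=np.arctan2(.261,.965)
def gripw(yr,th,up=0,back=0):
    "world position of handle-grip when leaning by th (deg), and unit u,n"
    t=np.radians(th); u=np.array([np.sin(t),np.cos(t)]); n=np.array([-np.cos(t),np.sin(t)])
    s=(110+4*np.sin(t))/np.cos(t); Bx=-(s*np.sin(t)+4*np.cos(t)); P=np.array([Bx,0])+187.5*u+7*n
    xy=M0+hx*(P[0]-back)+hy*yr; return np.array([*xy,P[1]+up])
def track(wps,q,n=10,show=True):
    p0,R0=wps[0][0],wps[0][1]; worst=0
    for p,Rm in wps:
        dv=R.from_matrix(R0.T@Rm).as_rotvec()
        for i in range(1,n+1):
            q1,e,er=ik(p0+(p-p0)*i/n,R0@R.from_rotvec(dv*i/n).as_matrix(),q); worst=max(worst,np.abs(q1-q).max()); q=q1
        if show: print(np.round(p),np.round(q,2),'err',round(e,1),round(er,1),'maxstep',round(worst,2)); 
        p0,R0=p,Rm; worst=0
    return q
E
python3 - <<'E'
from ik import *
q0=manip.get_obs()['joint_pos']; p,Rm=cmd()
by=np.radians(11.7)
for a in (0,15,25):
    print('a',a)
    zt=tooldown(by,-a)[:,2]; gp=np.array([485,301.5,7.]); 
    off=12
    w=[(p,Rm),(gp+off*zt+[0,0,80],tooldown(by,-a)),(gp+off*zt,tooldown(by,-a)),(gp+off*zt+[0,0,200],tooldown(by,-a))]
    for th,up,back in ((50,80,120),(15,70,60),(15,12,15),(15,0,0)):
        Q=tooldown(RY,90-th-a); w.append((gripw(75,15,up,back)+off*Q[:,2],Q))
    track(w,q0,12)
E
```

```text
a 0
[470. 300. 190.] [-0.53  0.15 -0.27  2.25  0.84  0.42  0.26] err 0.0 0.0 maxstep 0.02
[485. 302.  75.] [-0.23  0.58 -0.47  1.87  0.36  0.78  0.88] err 0.0 0.0 maxstep 0.1
[485. 302.  -5.] [-0.29  0.7  -0.4   1.89  0.44  0.64  0.82] err 0.0 0.0 maxstep 0.01
[485. 302. 195.] [-0.17  0.42 -0.54  1.79  0.25  1.    0.96] err 0.0 0.0 maxstep 0.03
[535. 179. 254.] [-1.64 -0.07  1.19  2.35  0.88  0.19  0.59] err 0.2 0.0 maxstep 1.66
[596. 195. 250.] [-2.15 -0.31  1.56  2.42  2.29  0.56 -0.7 ] err 69.8 15.3 maxstep 0.57
[640. 207. 192.] [-2.12 -0.31  1.56  2.42  2.29  0.5  -0.67] err 122.9 17.7 maxstep 0.01
[654. 211. 180.] [-2.11 -0.31  1.56  2.42  2.29  0.49 -0.67] err 139.2 17.9 maxstep 0.0
a 15
[470. 300. 190.] [-0.53  0.15 -0.27  2.25  0.84  0.42  0.26] err 0.0 0.0 maxstep 0.02
[482. 301.  75.] [-0.21  0.73 -0.49  1.65  0.24  1.1   1.01] err 0.0 0.0 maxstep 0.16
[482. 301.  -5.] [-0.23  0.83 -0.45  1.66  0.29  0.97  0.99] err 0.0 0.0 maxstep 0.01
[482. 301. 195.] [-0.18  0.59 -0.53  1.57  0.18  1.3   1.04] err 0.0 0.0 maxstep 0.03
[532. 178. 252.] [ 0.1   0.06 -0.5   2.13  0.14  0.53
[... 281 characters left out ...]
xstep 0.0
a 25
[470. 300. 190.] [-0.53  0.15 -0.27  2.25  0.84  0.42  0.26] err 0.0 0.0 maxstep 0.02
[480. 300.  76.] [-0.22  0.84 -0.48  1.49  0.2   1.3   1.06] err 0.0 0.0 maxstep 0.2
[480. 300.  -4.] [-0.23  0.94 -0.45  1.5   0.23  1.19  1.05] err 0.0 0.0 maxstep 0.01
[480. 300. 196.] [-0.2   0.7  -0.51  1.43  0.15  1.49  1.06] err 0.0 0.0 maxstep 0.03
[530. 177. 251.] [ 0.1   0.16 -0.52  1.98  0.15  0.77  1.34] err 0.0 0.0 maxstep 0.07
[594. 195. 245.] [ 0.72  0.33 -1.28  2.39  2.16  0.47 -0.58] err 0.0 0.0 maxstep 0.64
[638. 206. 187.] [ 0.53  0.6  -1.13  2.33  2.29  0.68 -0.56] err 0.0 0.0 maxstep 0.03
[652. 210. 175.] [ 0.49  0.65 -1.1   2.3   2.31  0.7  -0.55] err 0.0 0.0 maxstep 0.0
```

```bash
python3 - <<'E'
from ik import *
by=np.radians(11.7); Q=tooldown(by,-25); gp=np.array([485,301.5,7.])+7*Q[:,2]
plan(line(gp+[0,0,60],Q,1,8)); 
plan(line(gp,Q,1,5))
E
```

```text
turn [[-0.0, 0.0382, 0.0], [-0.0, 0.0764, 0.0], [-0.0, 0.1146, 0.0], [-0.0, 0.1528, 0.0], [-0.0, 0.191, 0.0], [-0.0, 0.2292, 0.0], [-0.0, 0.2673, 0.0], [-0.0, 0.3055, 0.0]] 
delta [[0.027, -0.001, 0.059], [0.054, -0.001, 0.118], [0.081, -0.002, 0.177], [0.109, -0.003, 0.236], [0.136, -0.004, 0.295], [0.163, -0.004, 0.354], [0.19, -0.005, 0.413], [0.217, -0.006, 0.472]] 
hand [1, 1, 1, 1, 1, 1, 1, 1]
turn [[-0.0, 0.0, 0.0], [-0.0, 0.0, 0.0], [-0.0, 0.0, 0.0], [-0.0, 0.0, 0.0], [-0.0, 0.0, 0.0], [-0.0, 0.0, 0.0], [-0.0, 0.0, 0.0], [-0.0, 0.0, 0.0]] 
delta [[-0.02, 0.0, 0.044], [-0.041, 0.0, 0.087], [-0.061, 0.0, 0.131], [-0.081, 0.0, 0.174], [-0.102, 0.0, 0.218], [-0.102, 0.0, 0.218], [-0.102, 0.0, 0.218], [-0.102, 0.0, 0.218]] 
hand [1, 1, 1, 1, 1, 1, 1, 1]
```

Emit:
apply_moves(turn=[[0,0.0382,0],[0,0.0764,0],[0,0.1146,0],[0,0.1528,0],[0,0.191,0],[0,0.2292,0],[0,0.2673,0],[0,0.3055,0]], delta_pos=[[0.027,-0.001,0.059],[0.054,-0.001,0.118],[0.081,-0.002,0.177],[0.109,-0.003,0.236],[0.136,-0.004,0.295],[0.163,-0.004,0.354],[0.19,-0.005,0.413],[0.217,-0.006,0.472]], hand=[1,1,1,1,1,1,1,1])

```text
clock: 6.15
tool_pos: [482.1, 300.6, 59.7]
ee_rot: [-3.142, -0.441, -2.938]
contact_force: [-0.0, 0.6, -0.3]
opening: 1.003
grip_force: 0.0
```

Emit:
apply_moves(turn=[[0,0,0],[0,0,0],[0,0,0],[0,0,0],[0,0,0],[0,0,0],[0,0,0],[0,0,0]], delta_pos=[[-0.02,0,0.044],[-0.041,0,0.087],[-0.061,0,0.131],[-0.081,0,0.174],[-0.102,0,0.218],[-0.102,0,0.218],[-0.102,0,0.218],[-0.102,0,0.218]], hand=[1,1,1,1,1,1,1,1])

```text
clock: 7.15
tool_pos: [482.6, 301.2, 1.0]
ee_rot: [3.141, -0.435, -2.937]
contact_force: [-0.1, 0.6, 0.4]
opening: 1.001
grip_force: 0.0
```

Emit:
apply_moves(turn=[[0,0,0],[0,0,0],[0,0,0],[0,0,0],[0,0,0],[0,0,0],[0,0,0],[0,0,0]], delta_pos=[[0,0,0],[0,0,0],[0,0,0],[0,0,0],[0,0,0],[0,0,0],[0,0,0],[0,0,0]], hand=[0.2,0.2,0.1,0.1,0,0,0,0], squeeze=90)

```text
clock: 8.15
tool_pos: [483.1, 301.8, 2.9]
ee_rot: [3.141, -0.435, -2.937]
contact_force: [0.5, -0.6, 12.3]
opening: 0.343
grip_force: 96.5
```

```bash
python3 - <<'E'
from ik import *
chk(); b=kin.fit(); print(b.x.round(2),b.cost); json.dump(list(b.x),open('g.json','w'))
print(manip.get_obs()['joint_pos'].round(2))
E
```

```text
t 8.15 tcp [483.1 301.8   2.9] err [1.  1.  2.3] roterr [-0.05 -0.1  -0.03] F [ 0.5 -0.6 12.3] op 0.343 g 96.5
[-3.0000e-02  1.5400e+00  3.3828e+02  5.2417e+02 -7.7400e+00  4.6663e+02
 -4.3700e+00  3.7866e+02  5.3600e+00] 36.15776389074209
[-0.27  0.92 -0.39  1.49  0.16  1.19  1.1 ]
```

```bash
cat >> ik.py <<'E'
def relgrip(gp):
    o=manip.get_obs(); p,Rm=cmd(); return Rm.T@(np.array(gp)-o['tool_pos'])
def tgt(yr,th,a,rel,up=0,back=0,pitch=None):
    Q=tooldown(RY,(90-th-a) if pitch is None else pitch); return gripw(yr,th,up,back)-Q@rel,Q
E
python3 - <<'E'
from ik import *
rel=relgrip([485,301.5,7]); print(rel); json.dump(list(rel),open('relB.json','w'))
p,Rm=cmd(); q=manip.get_obs()['joint_pos']
w=[(p,Rm),(p+[0,0,190],tooldown(np.radians(11.7),-12)),tgt(70,15,25,rel,90,110,20),tgt(70,15,25,rel,70,60),tgt(70,15,25,rel,10,10),tgt(70,15,25,rel)]
track(w,q,12)
h=0
plan(line(*w[1],h,8)); plan(line(*w[2],h,8))
E
```

```text
[ 0.14760732 -0.71693227 -4.45475871]
[482. 301.   1.] [-0.27  0.92 -0.38  1.5   0.17  1.19  1.1 ] err 0.0 0.0 maxstep 0.01
[482. 301. 191.] [-0.25  0.54 -0.43  1.61  0.14  1.23  1.07] err 0.0 0.0 maxstep 0.03
[540. 176. 269.] [ 0.01  0.1  -0.4   2.02  0.1   0.69  1.39] err 0.0 0.0 maxstep 0.05
[590. 189. 250.] [ 0.81  0.36 -1.39  2.4   2.09  0.5  -0.5 ] err 0.0 0.0 maxstep 0.67
[638. 202. 190.] [ 0.57  0.63 -1.2   2.34  2.25  0.71 -0.5 ] err 0.0 0.0 maxstep 0.03
[648. 205. 180.] [ 0.55  0.67 -1.17  2.32  2.27  0.74 -0.5 ] err 0.0 0.0 maxstep 0.0
turn [[-0.0, -0.009, 0.0], [-0.0, -0.018, 0.0], [-0.0, -0.0271, 0.0], [-0.0, -0.0361, 0.0], [-0.0, -0.0451, 0.0], [-0.0, -0.0541, 0.0], [-0.0, -0.0632, 0.0], [-0.0, -0.0722, 0.0]] 
delta [[0.04, -0.0, -0.086], [0.08, -0.0, -0.172], [0.12, -0.0, -0.258], [0.161, -0.0, -0.344], [0.201, -0.0, -0.431], [0.241, -0.0, -0.517], [0.281, -0.0, -0.603], [0.321, -0.0, -0.689]] 
hand [0, 0, 0, 0, 0, 0, 0, 0]
turn [[-0.0002, -0.0222, -0.0024], [-0.0003, -0.0444, -0.0048], [-0.0005, -0.0666, -0.0072], [-0.0007, -0.0889, -0.0096], [-0.0009, -0.1111, -0.012], [-0.001, -0.1333, -0.0144], [-0.0012, -0.1555, -0.0169], [-0.0014, -0.1777, -0.0193]] 
delta [[-0.007, -0.067, -0.041], [-0.014, -0.134, -0.083], [-0.021, -0.202, -0.124], [-0.028, -0.269, -0.166], [-0.035, -0.336, -0.207], [-0.042, -0.403, -0.249], [-0.049, -0.47, -0.29], [-0.056, -0.538, -0.332]] 
hand [0, 0, 0, 0, 0, 0, 0, 0]
```

Emit:
apply_moves(turn=[[0,-0.009,0],[0,-0.018,0],[0,-0.0271,0],[0,-0.0361,0],[0,-0.0451,0],[0,-0.0541,0],[0,-0.0632,0],[0,-0.0722,0]], delta_pos=[[0.04,0,-0.086],[0.08,0,-0.172],[0.12,0,-0.258],[0.161,0,-0.344],[0.201,0,-0.431],[0.241,0,-0.517],[0.281,0,-0.603],[0.321,0,-0.689]], hand=[0,0,0,0,0,0,0,0])

```text
clock: 9.15
tool_pos: [482.1, 300.8, 191.1]
ee_rot: [-3.141, -0.208, -2.937]
contact_force: [0.3, -0.0, -3.1]
opening: 0.347
grip_force: 89.3
```

Emit:
apply_moves(turn=[[-0.0002,-0.0222,-0.0024],[-0.0003,-0.0444,-0.0048],[-0.0005,-0.0666,-0.0072],[-0.0007,-0.0889,-0.0096],[-0.0009,-0.1111,-0.012],[-0.001,-0.1333,-0.0144],[-0.0012,-0.1555,-0.0169],[-0.0014,-0.1777,-0.0193]], delta_pos=[[-0.007,-0.067,-0.041],[-0.014,-0.134,-0.083],[-0.021,-0.202,-0.124],[-0.028,-0.269,-0.166],[-0.035,-0.336,-0.207],[-0.042,-0.403,-0.249],[-0.049,-0.47,-0.29],[-0.056,-0.538,-0.332]], hand=[0,0,0,0,0,0,0,0])

```text
clock: 10.15
tool_pos: [539.3, 174.9, 268.9]
ee_rot: [-3.141, 0.35, -2.877]
contact_force: [-0.2, 0.5, -1.7]
opening: 0.347
grip_force: 89.3
```

```bash
python3 - <<'E'
from ik import *
chk(); q=manip.get_obs()['joint_pos']; print(q.round(2)); rel=np.array(json.load(open('relB.json')))
plan(line(*tgt(70,15,25,rel,70,60),0,8))
E
```

```text
t 10.15 tcp [539.3 174.9 268.9] err [-0.5 -0.6 -0. ] roterr [ 0.01 -0.07 -0.04] F [-0.2  0.5 -1.7] op 0.347 g 89.3
[ 0.01  0.1  -0.42  2.02  0.14  0.68  1.34]
turn [[0.0, -0.0208, 0.0], [0.0, -0.0417, 0.0], [0.0, -0.0625, 0.0], [0.0, -0.0833, 0.0], [0.0, -0.1042, 0.0], [0.0, -0.125, 0.0], [0.0, -0.1458, 0.0], [0.0, -0.1667, 0.0]] 
delta [[-0.021, 0.0, 0.018], [-0.042, 0.0, 0.035], [-0.063, 0.0, 0.053], [-0.085, 0.0, 0.071], [-0.106, 0.0, 0.088], [-0.127, 0.0, 0.106], [-0.148, 0.0, 0.124], [-0.169, 0.0, 0.141]] 
hand [0, 0, 0, 0, 0, 0, 0, 0]
```

My model tracks the controller closely. The next move takes the wrist through its flip.

Emit:
apply_moves(turn=[[0,-0.0208,0],[0,-0.0417,0],[0,-0.0625,0],[0,-0.0833,0],[0,-0.1042,0],[0,-0.125,0],[0,-0.1458,0],[0,-0.1667,0]], delta_pos=[[-0.021,0,0.018],[-0.042,0,0.035],[-0.063,0,0.053],[-0.085,0,0.071],[-0.106,0,0.088],[-0.127,0,0.106],[-0.148,0,0.124],[-0.169,0,0.141]], hand=[0,0,0,0,0,0,0,0])

```text
clock: 11.15
tool_pos: [581.2, 166.1, 247.6]
ee_rot: [-3.083, 0.744, -2.874]
contact_force: [0.3, -1.5, -1.9]
opening: 0.351
grip_force: 89.3
```

```bash
python3 - <<'E'
from ik import *
chk(); q=manip.get_obs()['joint_pos']; print(q.round(2))
E
```

```text
t 11.15 tcp [581.2 166.1 247.6] err [ -8.5 -22.9  -2.6] roterr [ 3.19  7.37 -0.36] F [ 0.3 -1.5 -1.9] op 0.351 g 89.3
[ 0.13  0.1  -0.57  2.29  1.42  0.21  0.06]
```

Emit:
apply_moves(turn=[[0,0,0],[0,0,0],[0,0,0],[0,0,0],[0,0,0],[0,0,0],[0,0,0],[0,0,0]], delta_pos=[[0,0,0],[0,0,0],[0,0,0],[0,0,0],[0,0,0],[0,0,0],[0,0,0],[0,0,0]], hand=[0,0,0,0,0,0,0,0])

```text
clock: 12.15
tool_pos: [581.7, 166.5, 248.1]
ee_rot: [-3.084, 0.744, -2.873]
contact_force: [-1.2, 0.2, -2.2]
opening: 0.346
grip_force: 89.3
```

```bash
python3 - <<'E'
from ik import *
chk(); q=manip.get_obs()['joint_pos']; print(q.round(2))
E
```

```text
t 12.15 tcp [581.7 166.5 248.1] err [ -8.1 -22.5  -2.1] roterr [ 3.15  7.38 -0.37] F [-1.2  0.2 -2.2] op 0.346 g 89.3
[ 0.13  0.1  -0.57  2.29  1.41  0.21  0.07]
```

```bash
cat >> ik.py <<'E'
def resync():
    o=manip.get_obs(); save(o['tool_pos']+[.3,.4,.6],R.from_euler('xyz',o['ee_rot']).as_matrix())
E
python3 - <<'E'
from ik import *
resync(); q=manip.get_obs()['joint_pos']; rel=np.array(json.load(open('relB.json')))
p,Rm=cmd(); track([(p,Rm),tgt(70,15,25,rel,70,60),tgt(70,15,25,rel,10,10),tgt(70,15,25,rel)],q)
plan(line(*tgt(70,15,25,rel,70,60),0,6))
E
```

```text
[582. 167. 249.] [ 0.32  0.09 -0.75  2.32  1.46  0.19  0.03] err 0.0 0.0 maxstep 0.19
[590. 189. 250.] [ 0.59  0.19 -1.06  2.4   2.34  0.33 -0.81] err 0.0 0.0 maxstep 0.13
[638. 202. 190.] [ 0.41  0.48 -0.95  2.34  2.38  0.57 -0.73] err 0.0 0.0 maxstep 0.03
[648. 205. 180.] [ 0.39  0.52 -0.93  2.32  2.39  0.59 -0.72] err 0.0 0.0 maxstep 0.0
turn [[-0.0029, -0.0068, 0.0003], [-0.0058, -0.0137, 0.0007], [-0.0087, -0.0205, 0.001], [-0.0117, -0.0273, 0.0014], [-0.0146, -0.0341, 0.0017], [-0.0175, -0.041, 0.0021], [-0.0175, -0.041, 0.0021], [-0.0175, -0.041, 0.0021]] 
delta [[-0.007, 0.013, 0.005], [-0.015, 0.026, 0.009], [-0.022, 0.04, 0.014], [-0.029, 0.053, 0.018], [-0.036, 0.066, 0.023], [-0.044, 0.079, 0.027], [-0.044, 0.079, 0.027], [-0.044, 0.079, 0.027]] 
hand [0, 0, 0, 0, 0, 0, 0, 0]
```

Emit:
apply_moves(turn=[[-0.0029,-0.0068,0.0003],[-0.0058,-0.0137,0.0007],[-0.0087,-0.0205,0.001],[-0.0117,-0.0273,0.0014],[-0.0146,-0.0341,0.0017],[-0.0175,-0.041,0.0021],[-0.0175,-0.041,0.0021],[-0.0175,-0.041,0.0021]], delta_pos=[[-0.007,0.013,0.005],[-0.015,0.026,0.009],[-0.022,0.04,0.014],[-0.029,0.053,0.018],[-0.036,0.066,0.023],[-0.044,0.079,0.027],[-0.044,0.079,0.027],[-0.044,0.079,0.027]], hand=[0,0,0,0,0,0,0,0])

```text
clock: 13.15
tool_pos: [589.6, 188.5, 249.7]
ee_rot: [3.141, 0.872, -2.878]
contact_force: [0.6, -0.9, -1.7]
opening: 0.343
grip_force: 93.1
```

```bash
python3 - <<'E'
from ik import *
chk(); q=manip.get_obs()['joint_pos']; print(q.round(2)); rel=np.array(json.load(open('relB.json')))
t=cv2.cvtColor(shot('top','top2'),cv2.COLOR_RGB2BGR); s=cv2.cvtColor(shot('scene','scene2'),cv2.COLOR_RGB2BGR)
cv2.imwrite('pics/v2.png',np.hstack([cv2.resize(t[100:300,120:320],(390,390)),cv2.resize(s[140:340,220:420],(390,390))]))
E
```

```text
t 13.15 tcp [589.6 188.5 249.7] err [-0.2 -0.6 -0.6] roterr [0.02 0.03 0.02] F [ 0.6 -0.9 -1.7] op 0.343 g 93.1
[ 0.28  0.15 -0.74  2.35  2.32  0.29 -0.81]
```

View pics/v2.png

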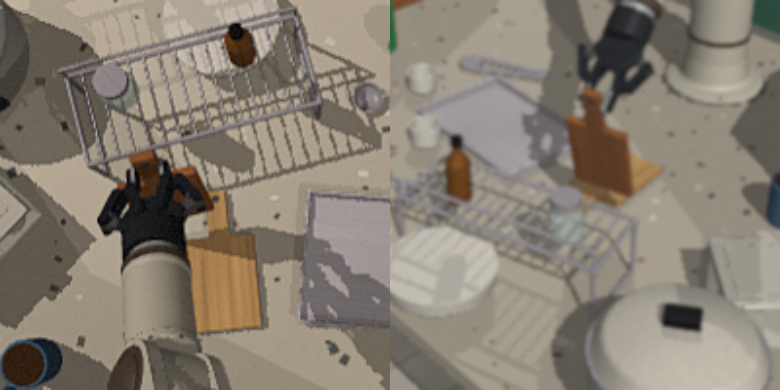

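The view shows board_b held by its handle, near upright, square to the rail and in front of it. Next I'll lower it and lean it on the rail.

```bash
python3 - <<'E'
from ik import *
rel=np.array(json.load(open('relB.json')))
plan(line(*tgt(70,15,25,rel,8,10),0,7)); plan(line(*tgt(70,15,25,rel,-1,4),0,6))
E
```

```text
turn [[0.0, 0.0, -0.0], [0.0, 0.0, -0.0], [0.0, 0.0, -0.0], [0.0, 0.0, -0.0], [0.0, 0.0, -0.0], [0.0, 0.0, -0.0], [0.0, 0.0, -0.0], [0.0, 0.0, -0.0]] 
delta [[0.009, -0.0, 0.045], [0.018, -0.0, 0.089], [0.027, -0.0, 0.134], [0.035, -0.0, 0.179], [0.044, -0.0, 0.224], [0.053, -0.0, 0.268], [0.062, -0.0, 0.313], [0.062, -0.0, 0.313]] 
hand [0, 0, 0, 0, 0, 0, 0, 0]
turn [[0.0, 0.0, -0.0], [0.0, 0.0, -0.0], [0.0, 0.0, -0.0], [0.0, 0.0, -0.0], [0.0, 0.0, -0.0], [0.0, 0.0, -0.0], [0.0, 0.0, -0.0], [0.0, 0.0, -0.0]] 
delta [[0.002, -0.0, 0.007], [0.004, -0.0, 0.014], [0.006, -0.0, 0.021], [0.008, -0.0, 0.028], [0.01, -0.0, 0.035], [0.012, -0.0, 0.041], [0.012, -0.0, 0.041], [0.012, -0.0, 0.041]] 
hand [0, 0, 0, 0, 0, 0, 0, 0]
```

Emit:
apply_moves(turn=[[0,0,0],[0,0,0],[0,0,0],[0,0,0],[0,0,0],[0,0,0],[0,0,0],[0,0,0]], delta_pos=[[0.009,0,0.045],[0.018,0,0.089],[0.027,0,0.134],[0.035,0,0.179],[0.044,0,0.224],[0.053,0,0.268],[0.062,0,0.313],[0.062,0,0.313]], hand=[0,0,0,0,0,0,0,0])

```text
clock: 14.25
tool_pos: [637.8, 201.8, 186.4]
ee_rot: [3.14, 0.871, -2.879]
contact_force: [-0.8, 0.6, -2.7]
opening: 0.344
grip_force: 93.1
```

Emit:
apply_moves(turn=[[0,0,0],[0,0,0],[0,0,0],[0,0,0],[0,0,0],[0,0,0],[0,0,0],[0,0,0]], delta_pos=[[0.002,0,0.007],[0.004,0,0.014],[0.006,0,0.021],[0.008,0,0.028],[0.01,0,0.035],[0.012,0,0.041],[0.012,0,0.041],[0.012,0,0.041]], hand=[0,0,0,0,0,0,0,0])

```text
clock: 15.25
tool_pos: [645.1, 203.5, 180.5]
ee_rot: [-3.14, 0.877, -2.877]
contact_force: [-0.3, -1.2, 5.7]
opening: 0.344
grip_force: 93.7
```

```bash
python3 - <<'E'
from ik import *
chk()
E
```

```text
t 15.25 tcp [645.1 203.5 180.5] err [ 1.3 -0.2  1.2] roterr [ 0.06 -0.22 -0.01] F [-0.3 -1.2  5.7] op 0.344 g 93.7
```

```bash
python3 - <<'E'
from ik import *
p,Rm=cmd()
plan(line(p+np.r_[hx*7,0],Rm,0,7))
E
```

```text
turn [[0.0, 0.0, 0.0], [0.0, 0.0, 0.0], [0.0, 0.0, 0.0], [0.0, 0.0, 0.0], [0.0, 0.0, 0.0], [0.0, 0.0, 0.0], [0.0, 0.0, 0.0], [0.0, 0.0, 0.0]] 
delta [[-0.003, -0.0, 0.003], [-0.005, -0.0, 0.006], [-0.008, -0.0, 0.009], [-0.01, -0.0, 0.012], [-0.013, -0.0, 0.015], [-0.015, -0.0, 0.018], [-0.018, -0.0, 0.021], [-0.018, -0.0, 0.021]] 
hand [0, 0, 0, 0, 0, 0, 0, 0]
```

Emit:
apply_moves(turn=[[0,0,0],[0,0,0],[0,0,0],[0,0,0],[0,0,0],[0,0,0],[0,0,0],[0,0,0]], delta_pos=[[-0.003,0,0.003],[-0.005,0,0.006],[-0.008,0,0.009],[-0.01,0,0.012],[-0.013,0,0.015],[-0.015,0,0.018],[-0.018,0,0.021],[-0.018,0,0.021]], hand=[0,0,0,0,0,0,0,0])

```text
clock: 16.25
tool_pos: [650.3, 205.1, 179.2]
ee_rot: [-3.141, 0.873, -2.877]
contact_force: [-3.1, -1.9, 4.7]
opening: 0.346
grip_force: 93.7
```

```bash
python3 - <<'E'
from ik import *
chk()
E
```

```text
t 16.25 tcp [650.3 205.1 179.2] err [-0.1 -0.5 -0.2] roterr [ 0.02 -0.04 -0.01] F [-3.1 -1.9  4.7] op 0.346 g 93.7
```

Emit:
apply_moves(turn=[[0,0,0],[0,0,0],[0,0,0],[0,0,0],[0,0,0],[0,0,0],[0,0,0],[0,0,0]], delta_pos=[[-0.003,0,0.003],[-0.005,0,0.006],[-0.008,0,0.009],[-0.01,0,0.012],[-0.013,0,0.015],[-0.013,0,0.015],[-0.013,0,0.015],[-0.013,0,0.015]], hand=[0,0,0,0,0,0,0,0])

```text
clock: 17.25
tool_pos: [654.8, 206.4, 178.7]
ee_rot: [3.141, 0.873, -2.877]
contact_force: [-1.6, -1.2, 2.4]
opening: 0.345
grip_force: 93.7
```

```bash
python3 - <<'E'
from ik import *
p,Rm=cmd(); save(p+Rm@np.array([-.013,0,.015])*250,Rm)
chk()
t=cv2.cvtColor(shot('top','top3'),cv2.COLOR_RGB2BGR); s=cv2.cvtColor(shot('scene','scene3'),cv2.COLOR_RGB2BGR)
cv2.imwrite('pics/v3.png',np.hstack([cv2.resize(t[100:230,150:280],(390,390),interpolation=2),cv2.resize(s[170:300,270:400],(390,390),interpolation=2)]))
E
```

```text
t 17.25 tcp [654.8 206.4 178.7] err [-0.4 -0.4 -0.7] roterr [-0.    0.01 -0.  ] F [-1.6 -1.2  2.4] op 0.345 g 93.7
```

View pics/v3.png

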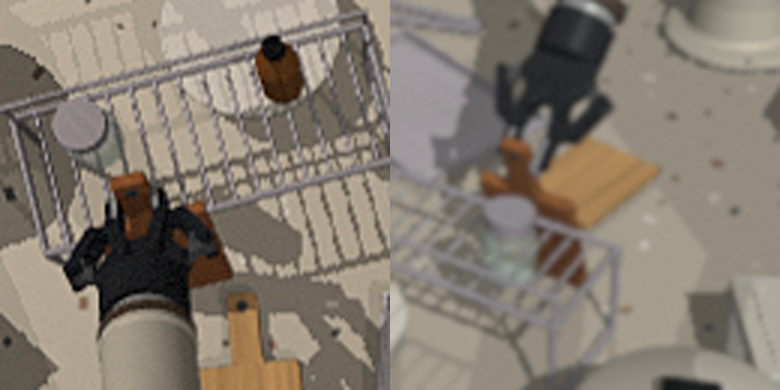

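Emit:
apply_moves(turn=[[0,0,0],[0,0,0],[0,0,0],[0,0,0],[0,0,0],[0,0,0],[0,0,0],[0,0,0]], delta_pos=[[-0.003,0,0.003],[-0.005,0,0.006],[-0.008,0,0.009],[-0.01,0,0.012],[-0.013,0,0.015],[-0.013,0,0.015],[-0.013,0,0.015],[-0.013,0,0.015]], hand=[0,0,0,0,0,0,0,0])

```text
clock: 18.35
tool_pos: [658.1, 207.5, 177.5]
ee_rot: [3.141, 0.87, -2.877]
contact_force: [-7.9, -4.3, 5.5]
opening: 0.348
grip_force: 95.0
```

```bash
python3 - <<'E'
from ik import *
p,Rm=cmd(); save(p+Rm@np.array([-.013,0,.015])*250,Rm)
chk()
t=cv2.imread('pics/top3.png')
# refine front rail: search brightness profile across expected rail (z=110) between boards, yr in -150..10
g=cv2.cvtColor(t,cv2.COLOR_BGR2GRAY).astype(np.float32)
offs=np.arange(-20,21,1.)
for ys in (np.arange(-170,-120,2),np.arange(-120,-60,2),np.arange(-60,0,2),np.arange(135,175,2)):
    prof=[]
    for o in offs:
        P=np.array([[*(M0+hx*o+hy*y),110] for y in ys]); uv=w2px('top',P).astype(np.float32)
        prof.append(cv2.remap(g,uv[:,:1],uv[:,1:],cv2.INTER_LINEAR).mean())
    print(ys[0],np.round(prof[::2]).astype(int))
E
```

```text
t 18.35 tcp [658.1 207.5 177.5] err [-1.9 -0.6 -2. ] roterr [-0.04  0.17 -0.03] F [-7.9 -4.3  5.5] op 0.348 g 95.0
-170 [154 155 149 145 142 140 135 132 133 135 133 122 107 105 120 131 129 127
 129 133 133]
-120 [154 156 156 153 149 148 150 152 154 155 150 135 115 112 126 137 140 143
 146 151 150]
-60 [114 118 120 122 123 125 129 132 133 134 125 111 108 120 132 135 137 139
 141 142 136]
135 [ 52  48  46  48  47  42  46  52  58  59  65  76  87  96 105 117 124 128
 137 146 152]
```

Emit:
apply_moves(turn=[[0,0,0],[0,0,0],[0,0,0],[0,0,0],[0,0,0],[0,0,0],[0,0,0],[0,0,0]], delta_pos=[[0,0,0],[0,0,0],[0,0,0],[0,0,0],[0,0,0],[0,0,0],[0,0,0],[0,0,0]], hand=[0.45,0.5,0.6,0.8,1,1,1,1])

```text
clock: 19.35
tool_pos: [659.7, 207.7, 178.9]
ee_rot: [3.141, 0.873, -2.877]
contact_force: [-0.6, -0.2, -0.3]
opening: 0.999
grip_force: 0.0
```

Emit:
apply_moves(turn=[[0,0,0],[0,0,0],[0,0,0],[0,0,0],[0,0,0],[0,0,0],[0,0,0],[0,0,0]], delta_pos=[[0,0,-0.05],[0,0,-0.1],[0,0,-0.16],[0,0,-0.24],[0,0,-0.32],[0,0,-0.4],[0,0,-0.48],[0,0,-0.48]], hand=[1,1,1,1,1,1,1,1])

```text
clock: 20.35
tool_pos: [570.3, 183.3, 257.5]
ee_rot: [-3.137, 0.875, -2.874]
contact_force: [-0.1, -0.5, 0.1]
opening: 0.999
grip_force: 0.0
```

```bash
python3 - <<'E'
from ik import *
p,Rm=cmd(); save(p+Rm@np.array([0,0,-.48])*250,Rm)
chk(); print(manip.get_obs()['joint_pos'].round(2))
t=cv2.cvtColor(shot('top','top4'),cv2.COLOR_RGB2BGR); s=cv2.cvtColor(shot('scene','scene4'),cv2.COLOR_RGB2BGR)
cv2.imwrite('pics/v4.png',np.hstack([cv2.resize(t[100:300,130:330],(390,390),interpolation=2),cv2.resize(s[170:300,270:400],(390,390),interpolation=2)]))
E
```

```text
t 20.35 tcp [570.3 183.3 257.5] err [-0.9 -0.8  0.9] roterr [ 0.1  -0.14 -0.13] F [-0.1 -0.5  0.1] op 0.999 g 0.0
[ 0.33  0.09 -0.78  2.39  2.35  0.26 -0.86]
```

View pics/v4.png

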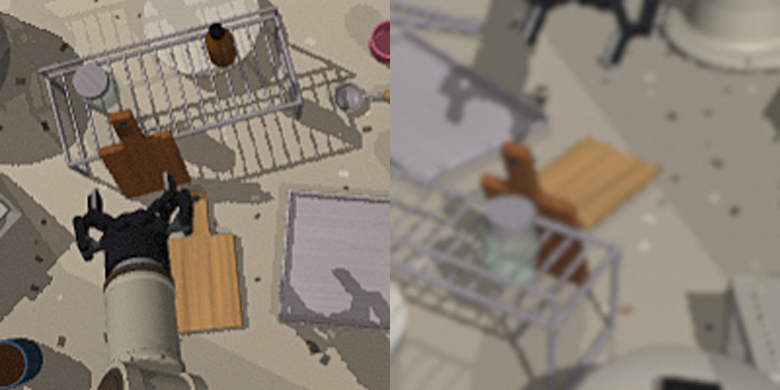

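Board_b stands handle-up and leans on the rail. Board_a is next, with a slightly smaller tilt and a grip closer to the blade so the body clears board_b.

```bash
sed -i 's/P=np.array(\[Bx,0\])+187.5\*u+7\*n/P=np.array([Bx+RO,0])+GL*u+7*n/; s/^def gripw/RO=0.;GL=187.5\ndef gripw/' ik.py
cat >> ik.py <<'E'
def setA():
    global RO,GL; RO=4.5; GL=175.
E
python3 - <<'E'
from ik import *
import ik; ik.setA()
a=20;th=16;yr=-62
ay=np.radians(6.4); Q=tooldown(ay,-a); gp=np.array([437.5,111.2,7])+100*np.array([np.cos(ay),np.sin(ay),0]); print(gp)
rel=np.array([0,0,-4.5]); P=gp+7*Q[:,2]
p,Rm=cmd(); q=manip.get_obs()['joint_pos']
w=[(p,Rm),(np.array([530,130,270.]),tooldown(ay,20)),(P+[0,0,60],Q),(P,Q),(P+[0,0,190],tooldown(ay,-8)),tgt(yr,th,a,rel,90,100,20),tgt(yr,th,a,rel,70,40),tgt(yr,th,a,rel,10,10),tgt(yr,th,a,rel)]
track(w,q,12)
plan(line(*w[1],1,8))
E
```

```text
[536.87679192 122.34689322   7.        ]
[571. 184. 257.] [ 0.94  0.36 -1.54  2.42  2.01  0.52 -0.43] err 1.1 0.2 maxstep 0.77
[530. 130. 270.] [ 0.88  0.16 -1.3   2.06  0.36  0.73  1.06] err 0.0 0.0 maxstep 0.57
[534. 122.  60.] [ 0.3   0.91 -0.87  1.61  0.57  1.29  0.95] err 0.0 0.0 maxstep 0.11
[534. 122.   0.] [ 0.28  0.99 -0.82  1.62  0.62  1.21  0.93] err 0.0 0.0 maxstep 0.01
[534. 122. 190.] [ 0.44  0.63 -1.01  1.72  0.5   1.24  0.97] err 0.0 0.0 maxstep 0.03
[586.  51. 256.] [ 0.98  0.36 -1.28  1.99  0.49  0.74  1.3 ] err 0.0 0.0 maxstep 0.06
[646.  67. 238.] [ 1.13  0.79 -1.52  2.38  2.25  0.63 -0.15] err 0.0 0.0 maxstep 0.55
[675.  75. 178.] [ 0.99  0.97 -1.38  2.35  2.42  0.76 -0.18] err 0.0 0.0 maxstep 0.02
[685.  77. 168.] [ 0.96  1.   -1.35  2.33  2.44  0.77 -0.18] err 0.0 0.0 maxstep 0.0
turn [[0.0035, 0.0208, 0.005], [0.007, 0.0416, 0.01], [0.0106, 0.0624, 0.0151], [0.0141, 0.0832, 0.0201], [0.0176, 0.104, 0.0251], [0.0211, 0.1248, 0.0301], [0.0247, 0.1456, 0.0352], [0.0282, 0.1664, 0.0402]] 
delta [[0.012, -0.021, -0.025], [0.024, -0.041, -0.05], [0.037, -0.062, -0.075], [0.049, -0.083, -0.1], [0.061, -0.104, -0.125], [0.073, -0.124, -0.15], [0.086, -0.145, -0.175], [0.098, -0.166, -0.2]] 
hand [1, 1, 1, 1, 1, 1, 1, 1]
```

Emit:
apply_moves(turn=[[0.0035,0.0208,0.005],[0.007,0.0416,0.01],[0.0106,0.0624,0.0151],[0.0141,0.0832,0.0201],[0.0176,0.104,0.0251],[0.0211,0.1248,0.0301],[0.0247,0.1456,0.0352],[0.0282,0.1664,0.0402]], delta_pos=[[0.012,-0.021,-0.025],[0.024,-0.041,-0.05],[0.037,-0.062,-0.075],[0.049,-0.083,-0.1],[0.061,-0.104,-0.125],[0.073,-0.124,-0.15],[0.086,-0.145,-0.175],[0.098,-0.166,-0.2]], hand=[1,1,1,1,1,1,1,1])

```text
clock: 21.45
tool_pos: [528.0, 130.1, 269.0]
ee_rot: [3.139, 0.342, -3.029]
contact_force: [2.4, -0.1, -0.6]
opening: 1.0
grip_force: 0.0
```

```bash
cat > A.py <<'E'
from ik import *
import ik; ik.setA()
a=20;th=16;yr=-62
ay=np.radians(6.4); Q=tooldown(ay,-a); gp=np.array([437.5,111.2,7])+100*np.array([np.cos(ay),np.sin(ay),0])
P=gp+7*Q[:,2]
E
python3 - <<'E'
from A import *
chk(); q=manip.get_obs()['joint_pos'];print(q.round(2)); resync()
p,Rm=cmd(); track([(p,Rm),(np.array([530,130,270.]),tooldown(ay,20)),(P+[0,0,60],Q),(P,Q)],q,12)
plan(line(P+[0,0,150],tooldown(ay,0),1,8));
E
```

```text
t 21.45 tcp [528.  130.1 269. ] err [-2.   0.2 -1. ] roterr [-0.15  0.4  -0.02] F [ 2.4 -0.1 -0.6] op 1.0 g 0.0
[ 0.67  0.12 -1.07  2.05  0.29  0.72  1.12]
[528. 131. 270.] [ 0.7   0.1  -1.08  2.05  0.25  0.72  1.16] err 0.0 0.0 maxstep 0.05
[530. 130. 270.] [ 0.7   0.1  -1.07  2.06  0.25  0.71  1.16] err 0.0 0.0 maxstep 0.0
[534. 122.  60.] [ 0.25  0.87 -0.76  1.61  0.49  1.25  1.02] err 0.0 0.0 maxstep 0.08
[534. 122.   0.] [ 0.23  0.95 -0.72  1.62  0.54  1.17  1.  ] err 0.0 0.0 maxstep 0.01
turn [[0.0001, 0.0136, 0.0], [0.0002, 0.0272, 0.0001], [0.0003, 0.0408, 0.0001], [0.0004, 0.0544, 0.0001], [0.0005, 0.068, 0.0002], [0.0006, 0.0816, 0.0002], [0.0007, 0.0952, 0.0002], [0.0008, 0.1089, 0.0003]] 
delta [[0.018, -0.005, 0.057], [0.035, -0.009, 0.114], [0.053, -0.014, 0.171], [0.07, -0.019, 0.228], [0.088, -0.023, 0.285], [0.105, -0.028, 0.342], [0.123, -0.033, 0.399], [0.14, -0.038, 0.456]] 
hand [1, 1, 1, 1, 1, 1, 1, 1]
```

Emit:
apply_moves(turn=[[0,0.0136,0],[0,0.0272,0],[0,0.0408,0],[0,0.0544,0],[0,0.068,0],[0,0.0816,0],[0,0.0952,0],[0,0.1089,0]], delta_pos=[[0.018,-0.005,0.057],[0.035,-0.009,0.114],[0.053,-0.014,0.171],[0.07,-0.019,0.228],[0.088,-0.023,0.285],[0.105,-0.028,0.342],[0.123,-0.033,0.399],[0.14,-0.038,0.456]], hand=[1,1,1,1,1,1,1,1])

```text
clock: 22.45
tool_pos: [536.4, 120.7, 148.6]
ee_rot: [3.141, 0.003, -3.03]
contact_force: [-0.2, 0.6, 0.3]
opening: 0.999
grip_force: 0.0
```

```bash
python3 - <<'E'
from A import *
manip.get_obs(); imaging.camera('top'); chk(); resync()
plan(line(P+[0,0,45],Q,1,8)); plan(line(P,Q,1,5))
E
```

```text
t 22.5 tcp [536.3 120.  146.8] err [ 1.8 -2.  -3.7] roterr [-0.06  0.04  0.06] F [ 2.  -0.7 -1.2] op 1.0 g 0.0
turn [[0.0001, 0.0139, -0.0], [0.0001, 0.0277, -0.0001], [0.0002, 0.0416, -0.0001], [0.0002, 0.0554, -0.0002], [0.0003, 0.0693, -0.0002], [0.0003, 0.0831, -0.0002], [0.0004, 0.097, -0.0003], [0.0004, 0.1109, -0.0003]] 
delta [[0.001, 0.001, 0.051], [0.002, 0.002, 0.102], [0.003, 0.003, 0.153], [0.004, 0.004, 0.204], [0.005, 0.005, 0.255], [0.005, 0.005, 0.306], [0.006, 0.006, 0.357], [0.007, 0.007, 0.408]] 
hand [1, 1, 1, 1, 1, 1, 1, 1]
turn [[0.0, -0.0, -0.0], [0.0, -0.0, -0.0], [0.0, -0.0, -0.0], [0.0, -0.0, -0.0], [0.0, -0.0, -0.0], [0.0, -0.0, -0.0], [0.0, -0.0, -0.0], [0.0, -0.0, -0.0]] 
delta [[-0.012, 0.0, 0.034], [-0.025, 0.0, 0.068], [-0.037, 0.0, 0.101], [-0.049, 0.0, 0.135], [-0.061, 0.0, 0.169], [-0.061, 0.0, 0.169], [-0.061, 0.0, 0.169], [-0.061, 0.0, 0.169]] 
hand [1, 1, 1, 1, 1, 1, 1, 1]
```

Emit:
apply_moves(turn=[[0,0.0139,0],[0,0.0277,0],[0,0.0416,0],[0,0.0554,0],[0,0.0693,0],[0,0.0831,0],[0,0.097,0],[0,0.1109,0]], delta_pos=[[0.001,0.001,0.051],[0.002,0.002,0.102],[0.003,0.003,0.153],[0.004,0.004,0.204],[0.005,0.005,0.255],[0.005,0.005,0.306],[0.006,0.006,0.357],[0.007,0.007,0.408]], hand=[1,1,1,1,1,1,1,1])

```text
clock: 23.5
tool_pos: [535.1, 122.4, 47.1]
ee_rot: [3.141, -0.345, -3.03]
contact_force: [0.0, -0.4, 0.9]
opening: 1.0
grip_force: 0.0
```

Emit:
apply_moves(turn=[[0,0,0],[0,0,0],[0,0,0],[0,0,0],[0,0,0],[0,0,0],[0,0,0],[0,0,0]], delta_pos=[[-0.012,0,0.034],[-0.025,0,0.068],[-0.037,0,0.101],[-0.049,0,0.135],[-0.061,0,0.169],[-0.061,0,0.169],[-0.061,0,0.169],[-0.061,0,0.169]], hand=[1,1,1,1,1,1,1,1])

```text
clock: 24.5
tool_pos: [536.0, 122.6, 3.7]
ee_rot: [3.142, -0.341, -3.03]
contact_force: [-0.7, 0.0, 0.4]
opening: 0.995
grip_force: 0.0
```

```bash
python3 - <<'E'
from A import *
chk(); print(P)
E
```

```text
t 24.5 tcp [536.  122.6   3.7] err [1.6 0.6 3.3] roterr [-0.   -0.48  0.  ] F [-0.7  0.   0.4] op 0.995 g 0.0
[5.34497571e+02 1.22080021e+02 4.22151654e-01]
```

Emit:
apply_moves(turn=[[0,0,0],[0,0,0],[0,0,0],[0,0,0],[0,0,0],[0,0,0],[0,0,0],[0,0,0]], delta_pos=[[0,0,0.009],[0,0,0.009],[0,0,0.009],[0,0,0.009],[0,0,0.009],[0,0,0.009],[0,0,0.009],[0,0,0.009]], hand=[1,0.2,0.2,0.1,0,0,0,0])

```text
clock: 25.5
tool_pos: [535.4, 122.6, 2.3]
ee_rot: [3.142, -0.341, -3.03]
contact_force: [-0.4, -0.5, 6.6]
opening: 0.346
grip_force: 92.7
```

```bash
python3 - <<'E'
from A import *
imaging.camera('top'); resync(); chk()
rel=relgrip(gp); print(rel); json.dump(list(rel),open('relA.json','w'))
p,Rm=cmd(); q=manip.get_obs()['joint_pos']
w=[(p,Rm),(p+[0,0,190],tooldown(ay,-8)),tgt(yr,th,a,rel,90,100,20),tgt(yr,th,a,rel,70,40),tgt(yr,th,a,rel,10,10)]
track(w,q,12)
plan(line(*w[1],0,8)); plan(line(*w[2],0,8))
E
```

```text
t 25.55 tcp [535.4 122.6   2.3] err [-0.3 -0.4 -0.6] roterr [0. 0. 0.] F [-0.1 -0.4  6.5] op 0.349 g 92.7
[ 0.21218601 -0.4555041  -4.88173528]
[536. 123.   3.] [ 0.24  0.95 -0.74  1.63  0.55  1.17  0.99] err 0.0 0.0 maxstep 0.02
[536. 123. 193.] [ 0.38  0.59 -0.9   1.71  0.43  1.22  1.03] err 0.0 0.0 maxstep 0.03
[586.  51. 256.] [ 0.88  0.29 -1.13  1.99  0.35  0.7   1.42] err 0.0 0.0 maxstep 0.06
[646.  67. 237.] [ 1.13  0.79 -1.52  2.38  2.25  0.63 -0.15] err 0.0 0.0 maxstep 0.55
[675.  75. 177.] [ 0.98  0.97 -1.38  2.35  2.42  0.76 -0.18] err 0.0 0.0 maxstep 0.02
turn [[-0.0, -0.008, 0.0], [-0.0, -0.016, 0.0], [-0.0, -0.024, 0.0], [-0.0, -0.032, 0.0], [-0.0, -0.04, 0.0], [-0.0, -0.048, 0.0], [-0.0, -0.056, 0.0], [-0.0, -0.064, 0.0]] 
delta [[0.032, -0.0, -0.09], [0.064, -0.0, -0.179], [0.095, -0.0, -0.269], [0.127, -0.0, -0.358], [0.159, -0.0, -0.448], [0.191, -0.0, -0.537], [0.222, -0.0, -0.627], [0.254, -0.0, -0.716]] 
hand [0, 0, 0, 0, 0, 0, 0, 0]
turn [[-0.0006, -0.0194, -0.0061], [-0.0013, -0.0388, -0.0122], [-0.0019, -0.0582, -0.0183], [-0.0026, -0.0776, -0.0244], [-0.0032, -0.0971, -0.0304], [-0.0038, -0.1165, -0.0365], [-0.0045, -0.1359, -0.0426], [-0.0051, -0.1553, -0.0487]] 
delta [[-0.017, -0.039, -0.034], [-0.033, -0.077, -0.068], [-0.05, -0.116, -0.102], [-0.066, -0.154, -0.136], [-0.083, -0.193, -0.17], [-0.099, -0.231, -0.204], [-0.116, -0.27, -0.238], [-0.132, -0.308, -0.272]] 
hand [0, 0, 0, 0, 0, 0, 0, 0]
```

Emit:
apply_moves(turn=[[0,-0.008,0],[0,-0.016,0],[0,-0.024,0],[0,-0.032,0],[0,-0.04,0],[0,-0.048,0],[0,-0.056,0],[0,-0.064,0]], delta_pos=[[0.032,0,-0.09],[0.064,0,-0.179],[0.095,0,-0.269],[0.127,0,-0.358],[0.159,0,-0.448],[0.191,0,-0.537],[0.222,0,-0.627],[0.254,0,-0.716]], hand=[0,0,0,0,0,0,0,0])

```text
clock: 26.55
tool_pos: [534.9, 122.3, 191.8]
ee_rot: [-3.141, -0.14, -3.03]
contact_force: [-0.0, -0.6, -1.0]
opening: 0.345
grip_force: 89.6
```

Emit:
apply_moves(turn=[[-0.0006,-0.0194,-0.0061],[-0.0013,-0.0388,-0.0122],[-0.0019,-0.0582,-0.0183],[-0.0026,-0.0776,-0.0244],[-0.0032,-0.0971,-0.0304],[-0.0038,-0.1165,-0.0365],[-0.0045,-0.1359,-0.0426],[-0.0051,-0.1553,-0.0487]], delta_pos=[[-0.017,-0.039,-0.034],[-0.033,-0.077,-0.068],[-0.05,-0.116,-0.102],[-0.066,-0.154,-0.136],[-0.083,-0.193,-0.17],[-0.099,-0.231,-0.204],[-0.116,-0.27,-0.238],[-0.132,-0.308,-0.272]], hand=[0,0,0,0,0,0,0,0])

```text
clock: 27.55
tool_pos: [585.2, 50.3, 253.9]
ee_rot: [-3.141, 0.349, -2.876]
contact_force: [-0.9, -0.5, -1.4]
opening: 0.344
grip_force: 89.6
```

```bash
python3 - <<'E'
from A import *
imaging.camera('top'); chk(); print(manip.get_obs()['joint_pos'].round(2))
rel=np.array(json.load(open('relA.json')))
plan(line(*tgt(yr,th,a,rel,75,50),0,8))
E
```

```text
t 27.6 tcp [585.3  48.4 253.9] err [-0.9 -2.8 -1.7] roterr [ 0.13 -0.1  -0.04] F [-1.3 -1.3 -2.5] op 0.35 g 89.7
[ 0.86  0.3  -1.1   1.98  0.37  0.7   1.41]
turn [[-0.0, -0.0236, -0.0], [-0.0, -0.0472, -0.0], [-0.0, -0.0708, -0.0], [-0.0, -0.0944, -0.0], [-0.0, -0.1181, -0.0], [-0.0, -0.1417, -0.0], [-0.0, -0.1653, -0.0], [-0.0, -0.1889, -0.0]] 
delta [[-0.022, -0.0, 0.015], [-0.045, -0.0, 0.03], [-0.067, -0.0, 0.045], [-0.089, -0.0, 0.06], [-0.111, -0.0, 0.076], [-0.134, -0.0, 0.091], [-0.156, -0.0, 0.106], [-0.178, -0.0, 0.121]] 
hand [0, 0, 0, 0, 0, 0, 0, 0]
```

Emit:
apply_moves(turn=[[0,-0.0236,0],[0,-0.0472,0],[0,-0.0708,0],[0,-0.0944,0],[0,-0.1181,0],[0,-0.1417,0],[0,-0.1653,0],[0,-0.1889,0]], delta_pos=[[-0.022,0,0.015],[-0.045,0,0.03],[-0.067,0,0.045],[-0.089,0,0.06],[-0.111,0,0.076],[-0.134,0,0.091],[-0.156,0,0.106],[-0.178,0,0.121]], hand=[0,0,0,0,0,0,0,0])

```text
clock: 28.6
tool_pos: [619.5, 35.9, 229.9]
ee_rot: [-3.075, 0.727, -2.874]
contact_force: [0.5, -0.0, -1.6]
opening: 0.35
grip_force: 89.6
```

```bash
python3 - <<'E'
from A import *
imaging.camera('top'); chk(); print(manip.get_obs()['joint_pos'].round(2)); resync()
rel=np.array(json.load(open('relA.json')))
plan(line(*tgt(yr,th,a,rel,75,50),0,6))
E
```

```text
t 28.65 tcp [619.6  35.5 229.6] err [-16.9 -29.3 -12.8] roterr [ 3.71 12.24 -0.58] F [ 0.2 -1.3 -3.5] op 0.347 g 89.5
[ 1.02  0.35 -1.21  2.25  1.54  0.24  0.33]
turn [[-0.0034, -0.0113, 0.0005], [-0.0069, -0.0227, 0.0011], [-0.0103, -0.034, 0.0016], [-0.0137, -0.0453, 0.0022], [-0.0172, -0.0566, 0.0027], [-0.0206, -0.068, 0.0032], [-0.0206, -0.068, 0.0032], [-0.0206, -0.068, 0.0032]] 
delta [[-0.017, 0.016, 0.003], [-0.034, 0.032, 0.007], [-0.052, 0.048, 0.01], [-0.069, 0.064, 0.014], [-0.086, 0.079, 0.017], [-0.103, 0.095, 0.02], [-0.103, 0.095, 0.02], [-0.103, 0.095, 0.02]] 
hand [0, 0, 0, 0, 0, 0, 0, 0]
```

Emit:
apply_moves(turn=[[-0.0034,-0.0113,0.0005],[-0.0069,-0.0227,0.001],[-0.0103,-0.034,0.0016],[-0.0137,-0.0453,0.0022],[-0.0172,-0.0566,0.0027],[-0.0206,-0.068,0.0032],[-0.0206,-0.068,0.0032],[-0.0206,-0.068,0.0032]], delta_pos=[[-0.017,0.016,0.003],[-0.034,0.032,0.007],[-0.052,0.048,0.01],[-0.069,0.064,0.014],[-0.086,0.079,0.017],[-0.103,0.095,0.02],[-0.103,0.095,0.02],[-0.103,0.095,0.02]], hand=[0,0,0,0,0,0,0,0])

```text
clock: 29.65
tool_pos: [636.2, 65.0, 242.4]
ee_rot: [3.14, 0.939, -2.877]
contact_force: [1.0, -0.4, -1.5]
opening: 0.347
grip_force: 89.7
```

```bash
python3 - <<'E'
from A import *
imaging.camera('top'); chk(); print(manip.get_obs()['joint_pos'].round(2))
rel=np.array(json.load(open('relA.json')))
plan(line(*tgt(yr,th,a,rel,8,10),0,7)); plan(line(*tgt(yr,th,a,rel,-2,4),0,6))
E
```

```text
t 29.7 tcp [636.4  64.9 242.7] err [-0.1  0.2  0.2] roterr [-0.07  0.15 -0.02] F [ 0.4  0.2 -0.9] op 0.345 g 89.7
[ 1.15  0.67 -1.44  2.33  2.28  0.49 -0.21]
turn [[-0.0, 0.0, 0.0], [-0.0, 0.0, 0.0], [-0.0, 0.0, 0.0], [-0.0, 0.0, 0.0], [-0.0, 0.0, 0.0], [-0.0, 0.0, 0.0], [-0.0, 0.0, 0.0], [-0.0, 0.0, 0.0]] 
delta [[0.018, 0.0, 0.041], [0.035, 0.0, 0.082], [0.053, 0.0, 0.123], [0.07, 0.0, 0.164], [0.088, 0.0, 0.205], [0.105, 0.0, 0.246], [0.123, 0.0, 0.287], [0.123, 0.0, 0.287]] 
hand [0, 0, 0, 0, 0, 0, 0, 0]
turn [[-0.0, 0.0, 0.0], [-0.0, 0.0, 0.0], [-0.0, 0.0, 0.0], [-0.0, 0.0, 0.0], [-0.0, 0.0, 0.0], [-0.0, 0.0, 0.0], [-0.0, 0.0, 0.0], [-0.0, 0.0, 0.0]] 
delta [[0.003, 0.0, 0.007], [0.006, 0.0, 0.014], [0.009, 0.0, 0.022], [0.012, 0.0, 0.029], [0.015, 0.0, 0.036], [0.018, 0.0, 0.043], [0.018, 0.0, 0.043], [0.018, 0.0, 0.043]] 
hand [0, 0, 0, 0, 0, 0, 0, 0]
```

Emit:
apply_moves(turn=[[0,0,0],[0,0,0],[0,0,0],[0,0,0],[0,0,0],[0,0,0],[0,0,0],[0,0,0]], delta_pos=[[0.018,0,0.041],[0.035,0,0.082],[0.053,0,0.123],[0.07,0,0.164],[0.088,0,0.205],[0.105,0,0.246],[0.123,0,0.287],[0.123,0,0.287]], hand=[0,0,0,0,0,0,0,0])

```text
clock: 30.7
tool_pos: [674.7, 75.9, 174.6]
ee_rot: [3.138, 0.94, -2.879]
contact_force: [0.1, 1.4, -1.5]
opening: 0.344
grip_force: 89.5
```

Emit:
apply_moves(turn=[[0,0,0],[0,0,0],[0,0,0],[0,0,0],[0,0,0],[0,0,0],[0,0,0],[0,0,0]], delta_pos=[[0.003,0,0.007],[0.006,0,0.014],[0.009,0,0.022],[0.012,0,0.029],[0.015,0,0.036],[0.018,0,0.043],[0.018,0,0.043],[0.018,0,0.043]], hand=[0,0,0,0,0,0,0,0])

```text
clock: 31.7
tool_pos: [681.7, 77.3, 167.1]
ee_rot: [3.141, 0.944, -2.876]
contact_force: [0.0, -0.8, 5.0]
opening: 0.345
grip_force: 90.1
```

```bash
python3 - <<'E'
from A import *
chk(); p,Rm=cmd()
plan(line(p+np.r_[hx*8,0],Rm,0,6))
E
```

```text
t 31.7 tcp [681.7  77.3 167.1] err [0.7 0.6 1.6] roterr [-0.08 -0.07 -0.04] F [ 0.  -0.8  5. ] op 0.345 g 90.1
turn [[0.0, 0.0, 0.0], [0.0, 0.0, 0.0], [0.0, 0.0, 0.0], [0.0, 0.0, 0.0], [0.0, 0.0, 0.0], [0.0, 0.0, 0.0], [0.0, 0.0, 0.0], [0.0, 0.0, 0.0]] 
delta [[-0.003, -0.0, 0.004], [-0.006, -0.0, 0.009], [-0.009, -0.0, 0.013], [-0.013, -0.0, 0.017], [-0.016, -0.0, 0.022], [-0.019, -0.0, 0.026], [-0.019, -0.0, 0.026], [-0.019, -0.0, 0.026]] 
hand [0, 0, 0, 0, 0, 0, 0, 0]
```

Emit:
apply_moves(turn=[[0,0,0],[0,0,0],[0,0,0],[0,0,0],[0,0,0],[0,0,0],[0,0,0],[0,0,0]], delta_pos=[[-0.003,0,0.004],[-0.006,0,0.009],[-0.009,0,0.013],[-0.013,0,0.017],[-0.016,0,0.022],[-0.019,0,0.026],[-0.019,0,0.026],[-0.019,0,0.026]], hand=[0,0,0,0,0,0,0,0])

```text
clock: 32.7
tool_pos: [687.9, 79.4, 165.4]
ee_rot: [3.14, 0.94, -2.877]
contact_force: [-3.0, -2.4, 5.2]
opening: 0.348
grip_force: 90.3
```

```bash
python3 - <<'E'
from A import *
chk(); p,Rm=cmd(); plan(line(p+np.r_[hx*4,0],Rm,0,4))
E
```

```text
t 32.7 tcp [687.9  79.4 165.4] err [-0.8  0.6 -0. ] roterr [-0.12  0.12 -0.01] F [-3.  -2.4  5.2] op 0.348 g 90.3
turn [[0.0, 0.0, 0.0], [0.0, 0.0, 0.0], [0.0, 0.0, 0.0], [0.0, 0.0, 0.0], [0.0, 0.0, 0.0], [0.0, 0.0, 0.0], [0.0, 0.0, 0.0], [0.0, 0.0, 0.0]] 
delta [[-0.002, -0.0, 0.003], [-0.005, -0.0, 0.006], [-0.007, -0.0, 0.01], [-0.009, -0.0, 0.013], [-0.009, -0.0, 0.013], [-0.009, -0.0, 0.013], [-0.009, -0.0, 0.013], [-0.009, -0.0, 0.013]] 
hand [0, 0, 0, 0, 0, 0, 0, 0]
```

Emit:
apply_moves(turn=[[0,0,0],[0,0,0],[0,0,0],[0,0,0],[0,0,0],[0,0,0],[0,0,0],[0,0,0]], delta_pos=[[-0.002,0,0.003],[-0.005,0,0.006],[-0.007,0,0.01],[-0.009,0,0.013],[-0.009,0,0.013],[-0.009,0,0.013],[-0.009,0,0.013],[-0.009,0,0.013]], hand=[0,0,0,0,0,0,0,0])

```text
clock: 33.7
tool_pos: [690.7, 80.4, 164.5]
ee_rot: [3.139, 0.939, -2.878]
contact_force: [-9.4, -4.5, 6.9]
opening: 0.352
grip_force: 91.4
```

```bash
python3 - <<'E'
from A import *
chk(); p,Rm=cmd(); plan(line(p+np.r_[hx*4,0],Rm,0,4))
E
```

```text
t 33.7 tcp [690.7  80.4 164.5] err [-1.9  0.5 -0.8] roterr [-0.14  0.22  0.01] F [-9.4 -4.5  6.9] op 0.352 g 91.4
turn [[0.0, 0.0, 0.0], [0.0, 0.0, 0.0], [0.0, 0.0, 0.0], [0.0, 0.0, 0.0], [0.0, 0.0, 0.0], [0.0, 0.0, 0.0], [0.0, 0.0, 0.0], [0.0, 0.0, 0.0]] 
delta [[-0.002, -0.0, 0.003], [-0.005, -0.0, 0.006], [-0.007, -0.0, 0.01], [-0.009, -0.0, 0.013], [-0.009, -0.0, 0.013], [-0.009, -0.0, 0.013], [-0.009, -0.0, 0.013], [-0.009, -0.0, 0.013]] 
hand [0, 0, 0, 0, 0, 0, 0, 0]
```

Emit:
apply_moves(turn=[[0,0,0],[0,0,0],[0,0,0],[0,0,0],[0,0,0],[0,0,0],[0,0,0],[0,0,0]], delta_pos=[[0,0,0],[0,0,0],[0,0,0],[0,0,0],[0,0,0],[0,0,0],[0,0,0],[0,0,0]], hand=[0.45,0.5,0.6,0.8,1,1,1,1])

```text
clock: 34.7
tool_pos: [692.1, 80.4, 165.5]
ee_rot: [3.14, 0.941, -2.877]
contact_force: [0.1, 0.1, -0.3]
opening: 0.995
grip_force: 0.0
```

Emit:
apply_moves(turn=[[0,0,0],[0,0,0],[0,0,0],[0,0,0],[0,0,0],[0,0,0],[0,0,0],[0,0,0]], delta_pos=[[0,0,-0.05],[0,0,-0.1],[0,0,-0.16],[0,0,-0.24],[0,0,-0.32],[0,0,-0.4],[0,0,-0.48],[0,0,-0.48]], hand=[1,1,1,1,1,1,1,1])

```text
clock: 35.7
tool_pos: [597.5, 53.9, 236.4]
ee_rot: [-3.138, 0.941, -2.873]
contact_force: [0.8, -0.7, -0.3]
opening: 1.004
grip_force: 0.0
```

```bash
python3 - <<'E'
from A import *
t=cv2.cvtColor(shot('top','top5'),cv2.COLOR_RGB2BGR); s=cv2.cvtColor(shot('scene','scene5'),cv2.COLOR_RGB2BGR)
resync(); chk(); print(manip.get_obs()['joint_pos'].round(2)); b=kin.fit(); print(b.x.round(2),b.cost)
cv2.imwrite('pics/v5.png',np.hstack([cv2.resize(t[100:300,150:490],(480,282),interpolation=2),cv2.resize(s[150:310,200:380],(317,282),interpolation=2)]))
E
```

```text
t 35.8 tcp [598.7  54.  236.3] err [-0.3 -0.4 -0.6] roterr [0. 0. 0.] F [ 0.6 -1.3 -0.1] op 1.0 g 0.0
[ 1.25  0.65 -1.5   2.42  2.35  0.49 -0.28]
[-3.0000e-02  1.5500e+00  3.4505e+02  5.1057e+02 -1.1880e+01  4.7506e+02
  4.4300e+00  3.6401e+02 -2.0600e+00] 1077.851924900422
```

View pics/v5.png

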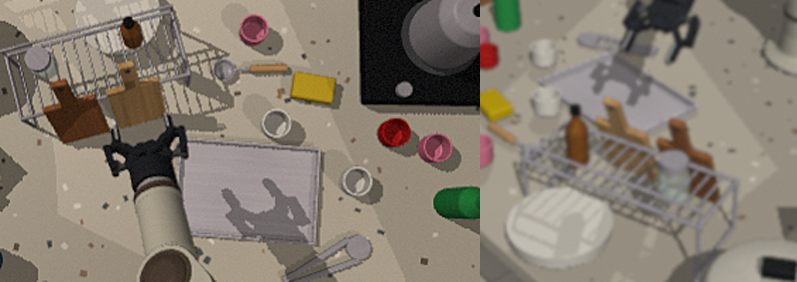

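Both boards now stand and lean on the rail. The white bowls are still in place, at crop (276,124) and (357,181). Next I'll plan the bowls: near-horizontal grasp, half-turn about the tool axis, release tilted so the bowl settles mouth down.

```bash
sed -i "s/r=least_squares(f,\[y,s,330,400,0,400,0,280,0\])/r=least_squares(f,[y,s,340,515,0,470,0,370,0],loss='soft_l1',f_scale=2.)/" kin.py
cat >> ik.py <<'E'
def tool(yaw,e,flip=False):
    Q=tooldown(yaw,90-e); return Q@np.diag([-1,-1,1]) if flip else Q
E
python3 - <<'E'
from ik import *
import ik
b=kin.fit(); ik.g=list(b.x); json.dump(list(b.x),open('g.json','w')); print(b.x.round(2))
L=[json.loads(l) for l in open('log.jsonl')]; print([round(float(np.linalg.norm(kin.fk(q,b.x)[0]-t)),1) for q,t,r in L])
# bowl positions refined from top5 (white ring centroid at rim height 46)
t=cv2.imread('pics/top5.png')
for c in ((346,188),(403,229)):
    x,y=c; gcrop=cv2.cvtColor(t[y-16:y+16,x-16:x+16],cv2.COLOR_BGR2GRAY)
    k=cv2.HoughCircles(cv2.resize(gcrop,None,fx=4,fy=4,interpolation=2),cv2.HOUGH_GRADIENT,1,50,param1=80,param2=12,minRadius=30,maxRadius=52)
    if k is not None: u,v,r=k[0,0]; print(c,r/4,px2w('top',[[u/4-.375+x-16,v/4-.375+y-16]],46).round(1))
q0=manip.get_obs()['joint_pos']; p,Rm=cmd()
B={1:np.array([618,-232,0.]),2:np.array([493,-407.,0])}
PL={1:np.array([500,-110.,0]),2:np.array([480,-250.,0])}
for k in (1,2):
  for hd in range(-80,61,20):
    for fl in (0,1):
      hh=np.radians(hd); ok=[]
      Q=tool(hh,20,fl); P=B[k]+[0,0,25]; best=None
      for s in range(12):
        rng=np.random.default_rng(s); qi=q0 if s==0 else rng.uniform(kin.LO,kin.HI)
        q,e,er=ik.ik(P+24*Q[:,2],Q,qi,w=.001)
        if e<1 and er<.5:
            m=np.minimum(q-kin.LO,kin.HI-q).min()
            if best is None or m>best[0]: best=(m,q)
      if best: print(k,hd,fl,round(best[0],2),best[1].round(2))
E
```

```text
[106.78   1.55 343.13 513.41 -13.65 473.37   4.1  366.97  -3.24]
[4.0, 0.8, 2.9, 3.1, 3.2, 12.8, 6.4, 9.2, 8.7, 8.7, 6.3, 1.2, 1.2, 1.1, 1.1, 7.3, 6.1, 2.0, 4.3, 4.3, 4.6, 4.1, 9.0, 12.4, 12.6, 12.6, 8.2]
(346, 188) 10.275 [[ 619.1 -232.1   46. ]]
(403, 229) 8.975 [[ 494.  -405.9   46. ]]
1 -80 0 0.62 [-0.27  1.07  0.12  1.8   1.43  1.14 -1.29]
1 -80 1 0.62 [-0.09  1.07 -0.11  1.8   1.56  1.31  1.83]
1 -60 0 0.38 [-0.7   1.21  0.66  2.04  1.81  0.63 -1.77]
1 -60 1 0.37 [-0.43  1.08  0.34  2.05  1.88  0.92  1.49]
1 -40 0 0.2 [-0.52  1.19  0.58  2.22  2.52  0.98 -2.18]
1 -40 1 0.2 [-0.89  1.56  0.98  2.22  2.75  0.69  0.3 ]
1 -20 0 0.13 [ 1.25  1.52 -0.9   2.29  3.33  1.3  -0.49]
1 -20 1 0.13 [-0.39  1.32  0.72  2.29  3.01  1.38  0.75]
1 0 0 0.21 [ 1.64  1.68 -1.06  2.21  3.41  0.61 -0.1 ]
1 0 1 0.2 [ 0.92  1.08 -0.3   2.22  3.81  1.14  1.85]
1 20 0 0.29 [ 0.57  1.06  0.25  2.03  4.26  1.39 -1.76]
1 20 1 0.37 [0.29 1.17 0.58 2.03 4.11 1.65 1.23]
1 40 0 0.15 [ 1.1   1.11 -0.34  1.78 -1.26  0.98 -1.96]
1 40 1 0.43 [ 1.44  1.32 -0.81  1.79 -0.74  0.62  0.87]
1 60 0 0.39 [ 0.91  1.16 -0.15
[... 276 characters left out ...]
7   1.05  2.25  2.88  0.62  0.01]
2 -40 0 0.09 [ 1.53  1.47 -0.84  2.33  3.32  1.39 -0.59]
2 -40 1 0.09 [-0.47  1.8   1.05  2.33  2.92  1.27  0.07]
2 -20 0 0.16 [ 1.95  1.62 -0.99  2.26  3.5   0.68 -0.24]
2 -20 1 0.16 [ 1.14  1.06 -0.17  2.26  3.79  1.26  1.78]
2 0 0 0.33 [ 0.81  1.08  0.37  2.09  4.2   1.5  -1.76]
2 0 1 0.33 [0.74 1.11 0.44 2.09 4.16 1.56 1.34]
2 20 0 0.08 [ 1.4   1.09 -0.27  1.84 -1.33  1.02 -1.89]
2 20 1 0.45 [ 1.76  1.27 -0.74  1.84 -0.87  0.64  1.  ]
2 40 0 0.39 [ 1.42  1.18 -0.38  1.56 -0.84  1.16 -2.18]
2 40 1 0.77 [ 1.58  1.26 -0.62  1.56 -0.6   1.04  0.81]
2 60 0 0.39 [ 1.07  1.23  0.03  1.27 -0.92  1.63 -2.1 ]
2 60 1 0.65 [ 1.47  1.37 -0.7   1.27 -0.3   1.37  0.67]
```

```bash
cat > bowl.py <<'E'
from ik import *
import ik
def path(B,hd,e1,h,PL,hp,e2,fl,sgn,zt=180,mid=None):
    Q=tool(np.radians(hd),e1,fl); P=B+np.array([0,0,h])+24*Q[:,2]
    w=[(P-110*Q[:,2]+[0,0,60],Q),(P-75*Q[:,2],Q),(P,Q),(P+[0,0,zt],Q)]
    em=25 if mid is None else mid
    Qm=tool(np.radians(hp),em,fl); th=np.radians(e1+e2); Qp=tool(np.radians(hp),e2,not fl)
    hz=3+(46-h)*np.cos(th)+32*np.sin(th)
    Pp=PL+np.array([0,0,hz])+24*Qp[:,2]
    Rh=Qm@R.from_rotvec([0,0,sgn*np.pi/2]).as_matrix(); Qe=tool(np.radians(hp),em,not fl)
    Pm=PL+np.array([0,0,zt])+24*Qm[:,2]
    w+=[(Pm,Qm),(Pm,Rh),(Pm,Qe),(Pp+[0,0,40],Qp),(Pp,Qp)]
    return w
E
python3 - <<'E'
from bowl import *
q0=manip.get_obs()['joint_pos']; p,Rm=cmd()
B1=np.array([619,-232,0.]);
T1=(np.array([480,0,300.]),tool(np.radians(-10),35))
import itertools
for hd,fl,sgn in itertools.product((-60,-50,-40),(0,1),(1,-1)):
    w=path(B1,hd,28,32,np.array([500,-120.,0]),-35,12,fl,sgn)
    q=q0; out=[]; p0,R0=p,Rm
    for P,Q in [T1]+w:
        dv=R.from_matrix(R0.T@Q).as_rotvec(); worst=0;er_=0
        for i in range(1,13):
            q1,e,er=ik.ik(p0+(P-p0)*i/12,R0@R.from_rotvec(dv*i/12).as_matrix(),q); worst=max(worst,np.abs(q1-q).max()); q=q1; er_=max(er_,e+er)
        out.append((round(er_,1),round(worst,2),q.round(2))); p0,R0=P,Q
    print(hd,fl,sgn,[o[:2] for o in out]); print('   pick',out[3][2],'place',out[-1][2])
E
```

```text
-60 0 1 [(np.float64(42.2), np.float64(2.35)), (np.float64(161.9), np.float64(0.39)), (np.float64(226.9), np.float64(0.01)), (np.float64(277.1), np.float64(0.01)), (np.float64(265.5), np.float64(0.02)), (np.float64(142.0), np.float64(0.03)), (np.float64(98.9), np.float64(0.13)), (np.float64(98.9), np.float64(1.51)), (np.float64(55.2), np.float64(0.1)), (np.float64(45.2), np.float64(0.0))]
   pick [-1.57 -0.31  1.56  2.42  1.65  0.71 -0.62] place [-1.82  2.03  1.02  2.29 -1.41  0.19 -2.44]
-60 0 -1 [(np.float64(42.2), np.float64(2.35)), (np.float64(161.9), np.float64(0.39)), (np.float64(226.9), np.float64(0.01)), (np.float64(277.1), np.float64(0.01)), (np.float64(265.5), np.float64(0.02)), (np.float64(142.0), np.float64(0.03)), (np.float64(98.9), np.float64(0.13)), (np.float64(100.4), np.float64(0.13)), (np.float64(208.4), np.float64(0.0)), (np.float64(241.7), np.float64(0.0))]
   pick [-1.57 -0.31  1.56  2.42  1.65  0.71 -0.62] place [-1.84 -0.31  1.56  2.42  1.61  0.83  2.57]
-60 1 1 [(np.float64(42.2), np.float64(2.35)), (np.float64(161.9), np.float64(0.33)), (np.float64(226.9), np
[... 4136 characters left out ...]
.9), np.float64(0.13)), (np.float64(205.4), np.float64(0.0)), (np.float64(236.3), np.float64(0.0))]
   pick [-1.5  -0.31  1.56  2.42  1.84  0.56  2.57] place [-1.79 -0.31  1.56  2.42  1.61  0.78 -0.47]
-40 1 -1 [(np.float64(42.2), np.float64(2.35)), (np.float64(136.0), np.float64(0.25)), (np.float64(212.0), np.float64(0.01)), (np.float64(269.0), np.float64(0.01)), (np.float64(256.3), np.float64(0.02)), (np.float64(123.5), np.float64(0.04)), (np.float64(311.0), np.float64(0.11)), (np.float64(416.6), np.float64(3.1)), (np.float64(459.6), np.float64(0.01)), (np.float64(481.5), np.float64(0.0))]
   pick [-1.5  -0.31  1.56  2.42  1.84  0.56  2.57] place [-2.88 -0.31 -1.54  2.42 -1.09  1.43  2.57]
```

```bash
cat >> bowl.py <<'E'
def sim(w,q,p,Rm,n=14,v=True):
    p0,R0=p,Rm; out=[]
    for P,Q in w:
        dv=R.from_matrix(R0.T@Q).as_rotvec(); worst=0;er_=0
        for i in range(1,n+1):
            q1,e,er=ik.ik(p0+(P-p0)*i/n,R0@R.from_rotvec(dv*i/n).as_matrix(),q); worst=max(worst,np.abs(q1-q).max()); q=q1; er_=max(er_,e+er)
        out.append((er_,worst)); p0,R0=P,Q
        if v: print(P.round(),q.round(2),'err %.1f step %.2f'%(er_,worst))
    return q
B1=np.array([619,-232,0.]);B2=np.array([494,-406,0.])
PL1=np.array([520,-270.,0]);PL2=np.array([420,-180.,0])
E
python3 - <<'E'
from bowl import *
q0=manip.get_obs()['joint_pos']; p,Rm=cmd()
W=[(np.array([630,-40,300.]),tool(np.radians(-20),32)),(np.array([600,-100,280.]),tool(np.radians(-65),30))]
for sgn in (1,-1):
    print(sgn); w=path(B1,-70,28,32,PL1,-90,12,0,sgn); sim(W+w,q0,p,Rm)
E
```

```text
1
[630. -40. 300.] [ 0.62  0.15 -0.89  2.33  1.96  0.61 -0.72] err 0.7 step 0.40
[ 600. -100.  280.] [ 0.22  0.52 -0.8   2.01  1.44  1.48 -0.86] err 0.0 step 0.08
[ 593. -161.  132.] [ 0.18  0.81 -0.63  2.04  1.63  1.49 -1.16] err 0.0 step 0.02
[ 604. -190.   56.] [ 0.18  0.96 -0.55  2.01  1.75  1.47 -1.25] err 0.0 step 0.01
[ 626. -252.   21.] [ 0.26  1.02 -0.48  1.96  1.87  1.39 -1.24] err 0.0 step 0.01
[ 626. -252.  201.] [ 0.34  0.67 -0.6   2.01  1.67  1.35 -0.95] err 0.0 step 0.03
[ 520. -292.  170.] [ 0.31  0.75 -0.54  2.    1.48  1.53 -1.15] err 0.0 step 0.02
[ 520. -292.  170.] [-0.45  0.73  0.44  2.    1.12  0.98 -2.57] err 0.0 step 0.53
[ 520. -292.  170.] [-1.04  1.62  1.56  2.   -0.77  0.71 -2.57] err 0.8 step 0.26
[ 520. -293.   69.] [-1.12  2.03  1.53  1.99 -1.05  0.78 -2.57] err 20.0 step 0.04
[ 520. -293.   29.] [-1.12  2.03  1.46  1.99 -1.09  0.73 -2.57] err 26.6 step 0.00
-1
[630. -40. 300.] [ 0.62  0.15 -0.89  2.33  1.96  0.61 -0.72] err 0.7 step 0.40
[ 600. -100.  280.] [ 0.22  0.52 -0.8   2.01  1.44  1.48 -0.86] err 0.0 step 0.08
[ 593. -161.  132.] [ 0.18  0.81 -0.63  2.04  1.63  1.49 -1.16] err 0.0 step 0.02
[ 604. -190.   56.] [ 0.18  0.96 -0.55  2.01  1.75  1.47 -1.25] err 0.0 step 0.01
[ 626. -252.   21.] [ 0.26  1.02 -0.48  1.96  1.87  1.39 -1.24] err 0.0 step 0.01
[ 626. -252.  201.] [ 0.34  0.67 -0.6   2.01  1.67  1.35 -0.95] err 0.0 step 0.03
[ 520. -292.  170.] [ 0.31  0.75 -0.54  2.    1.48  1.53 -1.15] err 0.0 step 0.02
[ 520. -292.  170.] [ 0.34  0.77 -0.58  2.    1.5   1.55  0.41] err 0.0 step 0.11
[ 520. -292.  170.] [ 0.37  0.78 -0.61  2.    1.51  1.57  1.98] err 0.0 step 0.11
[ 520. -293.   69.] [ 0.2   1.11 -0.44  1.91  1.63  1.74  1.72] err 0.0 step 0.02
[ 520. -293.   29.] [ 0.19  1.19 -0.41  1.87  1.65  1.74  1.68] err 0.0 step 0.01
```

```bash
python3 - <<'E'
from bowl import *
W=[(np.array([630,-40,300.]),tool(np.radians(-20),32)),(np.array([600,-100,280.]),tool(np.radians(-65),30))]
for w in W: plan(line(*w,1,8))
E
```

```text
turn [[0.0202, -0.0027, 0.0137], [0.0405, -0.0055, 0.0274], [0.0607, -0.0082, 0.0411], [0.0809, -0.0109, 0.0548], [0.1011, -0.0137, 0.0685], [0.1214, -0.0164, 0.0821], [0.1416, -0.0192, 0.0958], [0.1618, -0.0219, 0.1095]] 
delta [[-0.027, -0.05, -0.016], [-0.054, -0.099, -0.033], [-0.081, -0.149, -0.049], [-0.108, -0.199, -0.066], [-0.135, -0.248, -0.082], [-0.162, -0.298, -0.099], [-0.189, -0.347, -0.115], [-0.216, -0.397, -0.132]] 
hand [1, 1, 1, 1, 1, 1, 1, 1]
turn [[0.0268, -0.0013, 0.0161], [0.0536, -0.0026, 0.0322], [0.0804, -0.0039, 0.0483], [0.1072, -0.0053, 0.0644], [0.134, -0.0066, 0.0805], [0.1607, -0.0079, 0.0966], [0.1875, -0.0092, 0.1127], [0.2143, -0.0105, 0.1288]] 
delta [[0.01, -0.033, 0.002], [0.021, -0.067, 0.004], [0.031, -0.1, 0.006], [0.042, -0.133, 0.008], [0.052, -0.166, 0.011], [0.063, -0.2, 0.013], [0.073, -0.233, 0.015], [0.084, -0.266, 0.017]] 
hand [1, 1, 1, 1, 1, 1, 1, 1]
```

Emit:
apply_moves(turn=[[0.0202,-0.0027,0.0137],[0.0405,-0.0055,0.0274],[0.0607,-0.0082,0.0411],[0.0809,-0.0109,0.0548],[0.1011,-0.0137,0.0685],[0.1214,-0.0164,0.0821],[0.1416,-0.0192,0.0958],[0.1618,-0.0219,0.1095]], delta_pos=[[-0.027,-0.05,-0.016],[-0.054,-0.099,-0.033],[-0.081,-0.149,-0.049],[-0.108,-0.199,-0.066],[-0.135,-0.248,-0.082],[-0.162,-0.298,-0.099],[-0.189,-0.347,-0.115],[-0.216,-0.397,-0.132]], hand=[1,1,1,1,1,1,1,1])

```text
clock: 36.8
tool_pos: [629.8, -39.5, 299.0]
ee_rot: [3.139, 1.011, 2.789]
contact_force: [1.3, -0.1, -0.7]
opening: 1.003
grip_force: 0.0
```

Emit:
apply_moves(turn=[[0.0268,-0.0013,0.0161],[0.0536,-0.0026,0.0322],[0.0804,-0.0039,0.0483],[0.1072,-0.0053,0.0644],[0.134,-0.0066,0.0805],[0.1607,-0.0079,0.0966],[0.1875,-0.0092,0.1127],[0.2143,-0.0105,0.1288]], delta_pos=[[0.01,-0.033,0.002],[0.021,-0.067,0.004],[0.031,-0.1,0.006],[0.042,-0.133,0.008],[0.052,-0.166,0.011],[0.063,-0.2,0.013],[0.073,-0.233,0.015],[0.084,-0.266,0.017]], hand=[1,1,1,1,1,1,1,1])

```text
clock: 37.8
tool_pos: [599.9, -98.8, 277.9]
ee_rot: [-3.138, 1.045, 2.009]
contact_force: [0.5, -1.2, 0.8]
opening: 1.003
grip_force: 0.0
```

```bash
cat >> bowl.py <<'E'
def find(t,guess,z=46):
    "centre of the pale ring near guess (world xy) in top picture t (BGR)"
    x,y=w2px('top',[[*guess[:2],z]])[0].round().astype(int)
    g=cv2.cvtColor(t[y-18:y+18,x-18:x+18],cv2.COLOR_BGR2GRAY)
    k=cv2.HoughCircles(cv2.resize(g,None,fx=4,fy=4,interpolation=2),cv2.HOUGH_GRADIENT,1,80,param1=80,param2=12,minRadius=34,maxRadius=52)
    if k is None: return None
    u,v,r=k[0,0]; return px2w('top',[[u/4-.375+x-18,v/4-.375+y-18]],z)[0].round(1),r/4
E
python3 - <<'E'
from bowl import *
t=cv2.cvtColor(shot('top','top6'),cv2.COLOR_RGB2BGR)
chk(); print(manip.get_obs()['joint_pos'].round(2)); print(find(t,B1),find(t,B2))
resync()
w=path(B1,-70,28,32,PL1,-90,12,0,-1); sim(w,manip.get_obs()['joint_pos'],*cmd())
plan(line(*w[0],1,8))
E
```

```text
t 37.85 tcp [600.4 -99.2 277.4] err [ 0.3  0.7 -2.6] roterr [0.3  0.17 0.1 ] F [ 1.8  0.2 -0.2] op 1.001 g 0.0
[ 0.41  0.66 -1.07  2.    1.52  1.67 -0.86]
(array([ 623. , -232.1,   46. ]), np.float32(9.5)) (array([ 494. , -406.6,   46. ]), np.float32(8.675))
[ 593. -161.  132.] [ 0.34  0.93 -0.85  2.04  1.73  1.68 -1.14] err 0.0 step 0.04
[ 604. -190.   56.] [ 0.34  1.06 -0.75  2.01  1.85  1.64 -1.21] err 0.0 step 0.01
[ 626. -252.   21.] [ 0.41  1.11 -0.68  1.96  1.97  1.56 -1.18] err 0.0 step 0.01
[ 626. -252.  201.] [ 0.52  0.77 -0.85  2.01  1.76  1.52 -0.93] err 0.0 step 0.02
[ 520. -292.  170.] [ 0.49  0.85 -0.78  2.    1.58  1.7  -1.16] err 0.0 step 0.02
[ 520. -292.  170.] [ 0.49  0.85 -0.78  2.    1.58  1.7   0.41] err 0.0 step 0.11
[ 520. -292.  170.] [ 0.48  0.85 -0.78  2.    1.58  1.7   1.98] err 0.0 step 0.11
[ 520. -293.   69.] [ 0.3   1.16 -0.57  1.91  1.7   1.86  1.73] err 0.0 step 0.02
[ 520. -293.   29.] [ 0.29  1.24 -0.54  1.87  1.73  1.85  1.7 ] err 0.0 step 0.01
turn [[0.0028, -0.0015, 0.0016], [0.0057, -0.003, 0.0032], [0.0085, -0.0045, 0.0049], [0.0113, -0.006, 0.0065], [0.0141, -0.0076, 0.0081], [0.017, -0.0091, 0.0097], [0.0198, -0.0106, 0.0113], [0.0226, -0.0121, 0.013]] 
delta [[0.05, -0.016, 0.059], [0.099, -0.033, 0.119], [0.149, -0.049, 0.178], [0.199, -0.065, 0.238], [0.248, -0.082, 0.297], [0.298, -0.098, 0.357], [0.347, -0.114, 0.416], [0.397, -0.131, 0.476]] 
hand [1, 1, 1, 1, 1, 1, 1, 1]
```

Emit:
apply_moves(turn=[[0.0028,-0.0015,0.0016],[0.0057,-0.003,0.0032],[0.0085,-0.0045,0.0049],[0.0113,-0.006,0.0065],[0.0141,-0.0076,0.0081],[0.017,-0.0091,0.0097],[0.0198,-0.0106,0.0113],[0.0226,-0.0121,0.013]], delta_pos=[[0.05,-0.016,0.059],[0.099,-0.033,0.119],[0.149,-0.049,0.178],[0.199,-0.065,0.238],[0.248,-0.082,0.297],[0.298,-0.098,0.357],[0.347,-0.114,0.416],[0.397,-0.131,0.476]], hand=[1,1,1,1,1,1,1,1])

```text
clock: 38.85
tool_pos: [592.7, -162.1, 132.3]
ee_rot: [3.138, 1.084, 1.923]
contact_force: [-0.7, -0.1, 0.2]
opening: 0.996
grip_force: 0.0
```

```bash
python3 - <<'E'
from bowl import *
t=cv2.cvtColor(shot('top','top7'),cv2.COLOR_RGB2BGR); s=cv2.cvtColor(shot('scene','scene7'),cv2.COLOR_RGB2BGR)
chk(); print(find(t,B1),find(t,B2)); resync()
w=path(B1+[.8,0,0],-70,28,32,PL1,-90,12,0,-1)
plan(line(*w[1],1,8))
cv2.imwrite('pics/v7.png',np.hstack([cv2.resize(t[120:280,270:430],(390,390),interpolation=2),cv2.resize(s[150:270,170:290],(390,390),interpolation=2)]))
E
```

```text
t 38.95 tcp [ 591.5 -162.9  130.9] err [-1.4 -2.2 -1.4] roterr [-0.18 -0.04 -0.24] F [-0.  -0.3 -0.2] op 1.002 g 0.0
(array([ 619.9, -232.1,   46. ]), np.float32(10.325)) (array([ 494.8, -407.4,   46. ]), np.float32(10.55))
turn [[0.0001, 0.0, 0.0002], [0.0003, 0.0001, 0.0003], [0.0004, 0.0001, 0.0005], [0.0005, 0.0001, 0.0007], [0.0007, 0.0001, 0.0008], [0.0008, 0.0002, 0.001], [0.0009, 0.0002, 0.0011], [0.001, 0.0002, 0.0013]] 
delta [[0.026, 0.001, 0.031], [0.053, 0.003, 0.062], [0.079, 0.004, 0.093], [0.106, 0.005, 0.124], [0.132, 0.006, 0.154], [0.158, 0.008, 0.185], [0.185, 0.009, 0.216], [0.211, 0.01, 0.247]] 
hand [1, 1, 1, 1, 1, 1, 1, 1]
```

View pics/v7.png

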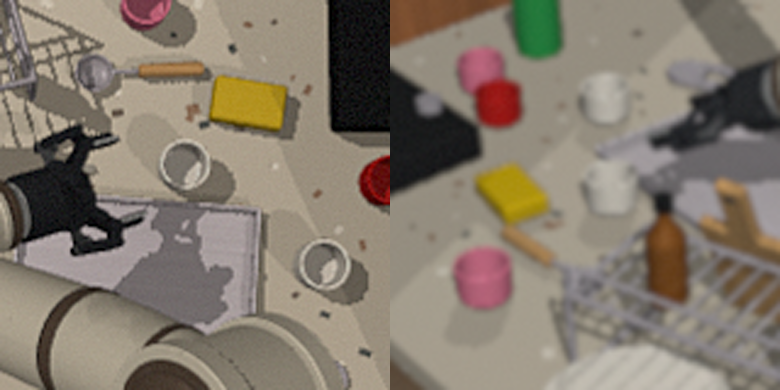

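The gripper lines up behind bowl 1, which is at crop (185,165), with the fingers pointing at it. Going in.

Emit:
apply_moves(turn=[[0,0,0],[0,0,0],[0.0004,0,0.0005],[0.0005,0,0.0007],[0.0007,0,0.0008],[0.0008,0.0002,0.001],[0.0009,0.0002,0.0011],[0.001,0.0002,0.0013]], delta_pos=[[0.026,0.001,0.031],[0.053,0.003,0.062],[0.079,0.004,0.093],[0.106,0.005,0.124],[0.132,0.006,0.154],[0.158,0.008,0.185],[0.185,0.009,0.216],[0.211,0.01,0.247]], hand=[1,1,1,1,1,1,1,1])

```text
clock: 39.95
tool_pos: [605.7, -188.9, 57.3]
ee_rot: [3.134, 1.083, 1.915]
contact_force: [0.1, -1.0, -0.3]
opening: 0.994
grip_force: 0.0
```

```bash
python3 - <<'E'
from bowl import *
imaging.camera('top'); chk(); resync()
w=path(B1+[.8,0,0],-70,28,32,PL1,-90,12,0,-1)
plan(line(*w[2],1,7))
E
```

```text
t 40.0 tcp [ 605.2 -189.6   56.1] err [0.8 0.1 0.1] roterr [-0.11 -0.01  0.08] F [ 0.2 -0.2 -1.4] op 1.003 g 0.0
turn [[0.0001, 0.0, -0.0001], [0.0002, 0.0, -0.0001], [0.0003, 0.0, -0.0002], [0.0004, 0.0, -0.0003], [0.0005, 0.0, -0.0003], [0.0006, 0.0001, -0.0004], [0.0006, 0.0001, -0.0005], [0.0006, 0.0001, -0.0005]] 
delta [[0.0, -0.001, 0.043], [0.001, -0.002, 0.086], [0.001, -0.002, 0.129], [0.002, -0.003, 0.172], [0.002, -0.004, 0.216], [0.002, -0.005, 0.259], [0.003, -0.005, 0.302], [0.003, -0.005, 0.302]] 
hand [1, 1, 1, 1, 1, 1, 1, 1]
```

Emit:
apply_moves(turn=[[0,0,0],[0,0,0],[0,0,0],[0,0,0],[0,0,0],[0.0006,0,0],[0.0006,0,0],[0.0006,0,0]], delta_pos=[[0,-0.001,0.043],[0.001,-0.002,0.086],[0.001,-0.002,0.129],[0.002,-0.003,0.172],[0.002,-0.004,0.216],[0.002,-0.005,0.259],[0.003,-0.005,0.302],[0.003,-0.005,0.302]], hand=[1,1,1,1,1,1,1,1])

```text
clock: 41.0
tool_pos: [627.0, -252.6, 21.5]
ee_rot: [3.137, 1.083, 1.915]
contact_force: [0.3, 0.6, -0.8]
opening: 0.996
grip_force: 0.0
```

Emit:
apply_moves(turn=[[0,0,0],[0,0,0],[0,0,0],[0,0,0],[0,0,0],[0,0,0],[0,0,0],[0,0,0]], delta_pos=[[0,0,0],[0,0,0],[0,0,0],[0,0,0],[0,0,0],[0,0,0],[0,0,0],[0,0,0]], hand=[0.8,0.7,0.6,0.5,0.5,0.5,0.5,0.5], squeeze=60)

```text
clock: 42.0
tool_pos: [627.6, -250.8, 22.4]
ee_rot: [3.135, 1.083, 1.915]
contact_force: [-3.6, 4.1, 5.9]
opening: 0.711
grip_force: 63.7
```

```bash
python3 - <<'E'
from bowl import *
t=cv2.cvtColor(shot('top','top8'),cv2.COLOR_RGB2BGR)
chk(); print(find(t,B1)); resync()
w=path(B1+[.8,0,0],-70,28,32,PL1,-90,12,0,-1)
p,Rm=cmd()
plan(line(p+[0,0,170],Rm,.5,8)); plan(line(*w[4],.5,8))
E
```

```text
t 42.05 tcp [ 627.6 -250.9   22.4] err [0.4 1.  1.8] roterr [-0.12 -0.07  0.14] F [-2.2  3.3  4.6] op 0.712 g 63.7
(array([ 621.4, -231.3,   46. ]), np.float32(10.625))
turn [[0.0, 0.0, 0.0], [0.0, 0.0, 0.0], [0.0, 0.0, 0.0], [0.0, 0.0, 0.0], [0.0, 0.0, 0.0], [0.0, 0.0, 0.0], [0.0, 0.0, 0.0], [0.0, 0.0, 0.0]] 
delta [[-0.075, 0.0, -0.04], [-0.15, 0.001, -0.08], [-0.225, 0.001, -0.119], [-0.3, 0.001, -0.159], [-0.375, 0.001, -0.199], [-0.451, 0.002, -0.239], [-0.526, 0.002, -0.279], [-0.601, 0.002, -0.319]] 
hand [0.5, 0.5, 0.5, 0.5, 0.5, 0.5, 0.5, 0.5]
turn [[0.0125, -0.002, 0.0061], [0.025, -0.0041, 0.0122], [0.0376, -0.0061, 0.0183], [0.0501, -0.0082, 0.0244], [0.0626, -0.0102, 0.0305], [0.0751, -0.0122, 0.0366], [0.0877, -0.0143, 0.0427], [0.1002, -0.0163, 0.0488]] 
delta [[0.01, -0.058, 0.006], [0.019, -0.116, 0.012], [0.029, -0.173, 0.019], [0.039, -0.231, 0.025], [0.048, -0.289, 0.031], [0.058, -0.347, 0.037], [0.068, -0.404, 0.043], [0.077, -0.462, 0.05]] 
hand [0.5, 0.5, 0.5, 0.5, 0.5, 0.5, 0.5, 0.5]
```

Emit:
apply_moves(turn=[[0,0,0],[0,0,0],[0,0,0],[0,0,0],[0,0,0],[0,0,0],[0,0,0],[0,0,0]], delta_pos=[[-0.075,0,-0.04],[-0.15,0,-0.08],[-0.225,0,-0.119],[-0.3,0,-0.159],[-0.375,0,-0.199],[-0.451,0,-0.239],[-0.526,0,-0.279],[-0.6,0,-0.319]], hand=[0.5,0.5,0.5,0.5,0.5,0.5,0.5,0.5], squeeze=80)

```text
clock: 43.05
tool_pos: [626.6, -251.4, 191.4]
ee_rot: [3.137, 1.081, 1.917]
contact_force: [0.4, -0.4, -0.6]
opening: 0.705
grip_force: 85.7
```

Emit:
apply_moves(turn=[[0.0125,-0.002,0.0061],[0.025,-0.0041,0.0122],[0.0376,-0.0061,0.0183],[0.0501,-0.0082,0.0244],[0.0626,-0.0102,0.0305],[0.0751,-0.0122,0.0366],[0.0877,-0.0143,0.0427],[0.1002,-0.0163,0.0488]], delta_pos=[[0.01,-0.058,0.006],[0.019,-0.116,0.012],[0.029,-0.173,0.019],[0.039,-0.231,0.025],[0.048,-0.289,0.031],[0.058,-0.347,0.037],[0.068,-0.404,0.043],[0.077,-0.462,0.05]], hand=[0.5,0.5,0.5,0.5,0.5,0.5,0.5,0.5])

```text
clock: 44.05
tool_pos: [518.3, -293.1, 168.5]
ee_rot: [-3.141, 1.135, 1.568]
contact_force: [0.4, -0.9, -1.7]
opening: 0.705
grip_force: 85.7
```

```bash
python3 - <<'E'
from bowl import *
imaging.camera('top'); chk(); resync(); print(manip.get_obs()['joint_pos'].round(2))
w=path(B1+[.8,0,0],-70,28,32,PL1,-90,12,0,-1)
sim(w[5:],manip.get_obs()['joint_pos'],*cmd())
plan(line(*w[5],.5,8)); 
E
```

```text
t 44.1 tcp [ 516.9 -294.   167.9] err [-3.2 -2.1 -2. ] roterr [ 0.39 -0.05  0.06] F [-1.2 -0.4 -1.6] op 0.704 g 85.8
[ 0.51  0.84 -0.78  2.    1.55  1.71 -1.14]
[ 520. -292.  170.] [ 0.49  0.85 -0.78  2.    1.58  1.7   0.41] err 0.0 step 0.11
[ 520. -292.  170.] [ 0.49  0.85 -0.78  2.    1.58  1.7   1.98] err 0.0 step 0.11
[ 520. -293.   69.] [ 0.31  1.16 -0.57  1.91  1.7   1.86  1.73] err 0.0 step 0.02
[ 520. -293.   29.] [ 0.29  1.24 -0.54  1.87  1.73  1.86  1.7 ] err 0.0 step 0.01
turn [[-0.0002, -0.0002, -0.0625], [-0.0005, -0.0004, -0.1251], [-0.0007, -0.0006, -0.1876], [-0.0009, -0.0008, -0.2502], [-0.0012, -0.0009, -0.3127], [-0.0014, -0.0011, -0.3753], [-0.0016, -0.0013, -0.4378], [-0.0019, -0.0015, -0.5003]] 
delta [[-0.0, 0.001, -0.001], [-0.0, 0.003, -0.002], [-0.001, 0.004, -0.003], [-0.001, 0.006, -0.004], [-0.001, 0.007, -0.006], [-0.001, 0.008, -0.007], [-0.001, 0.01, -0.008], [-0.002, 0.011, -0.009]] 
hand [0.5, 0.5, 0.5, 0.5, 0.5, 0.5, 0.5, 0.5]
```

Emit:
apply_moves(turn=[[0,0,-0.058],[0,0,-0.116],[0,0,-0.174],[0,0,-0.232],[0,0,-0.29],[0,0,-0.348],[0,0,-0.406],[0,0,-0.464]], delta_pos=[[0,0.001,-0.001],[0,0.003,-0.002],[0,0.004,-0.003],[0,0.006,-0.004],[0,0.007,-0.006],[0,0.008,-0.007],[0,0.01,-0.008],[0,0.011,-0.009]], hand=[0.5,0.5,0.5,0.5,0.5,0.5,0.5,0.5])

```text
clock: 45.1
tool_pos: [521.8, -290.9, 169.6]
ee_rot: [-2.01, 0.097, 3.095]
contact_force: [-0.7, 0.3, -1.7]
opening: 0.708
grip_force: 85.8
```

Emit:
apply_moves(turn=[[0,0,-0.058],[0,0,-0.116],[0,0,-0.174],[0,0,-0.232],[0,0,-0.29],[0,0,-0.348],[0,0,-0.406],[0,0,-0.464]], delta_pos=[[0,0,0],[0,0,0],[0,0,0],[0,0,0],[0,0,0],[0,0,0],[0,0,0],[0,0,0]], hand=[0.5,0.5,0.5,0.5,0.5,0.5,0.5,0.5])

```text
clock: 46.1
tool_pos: [521.8, -290.9, 169.6]
ee_rot: [-2.704, -1.085, -2.059]
contact_force: [-0.3, -0.6, -1.5]
opening: 0.709
grip_force: 85.8
```

```bash
python3 - <<'E'
from bowl import *
imaging.camera('top'); resync(); chk(); print(manip.get_obs()['joint_pos'].round(2))
w=path(B1+[.8,0,0],-70,28,32,PL1,-90,12,0,-1)
plan(line(*w[7],.5,8)); plan(line(w[8][0]+[0,0,3],w[8][1],.5,6))
E
```

```text
t 46.15 tcp [ 521.8 -290.9  169.6] err [-0.3 -0.4 -0.6] roterr [0. 0. 0.] F [-0.3 -0.3 -1.7] op 0.706 g 85.8
[ 0.48  0.83 -0.76  1.99  1.54  1.69  1.79]
turn [[0.001, 0.009, -0.0084], [0.002, 0.018, -0.0169], [0.003, 0.027, -0.0253], [0.004, 0.036, -0.0338], [0.005, 0.045, -0.0422], [0.0061, 0.054, -0.0507], [0.0071, 0.063, -0.0591], [0.0081, 0.072, -0.0676]] 
delta [[-0.044, 0.011, 0.023], [-0.088, 0.021, 0.045], [-0.132, 0.032, 0.068], [-0.175, 0.042, 0.091], [-0.219, 0.053, 0.114], [-0.263, 0.063, 0.136], [-0.307, 0.074, 0.159], [-0.351, 0.084, 0.182]] 
hand [0.5, 0.5, 0.5, 0.5, 0.5, 0.5, 0.5, 0.5]
turn [[-0.0, 0.0, 0.0], [-0.0, 0.0, 0.0], [-0.0, 0.0, 0.0], [-0.0, 0.0, 0.0], [-0.0, 0.0, 0.0], [-0.0, 0.0, 0.0], [-0.0, 0.0, 0.0], [-0.0, 0.0, 0.0]] 
delta [[-0.024, 0.0, 0.005], [-0.048, 0.0, 0.01], [-0.072, 0.0, 0.015], [-0.096, 0.0, 0.02], [-0.12, 0.0, 0.025], [-0.144, 0.001, 0.03], [-0.144, 0.001, 0.03], [-0.144, 0.001, 0.03]] 
hand [0.5, 0.5, 0.5, 0.5, 0.5, 0.5, 0.5, 0.5]
```

Emit:
apply_moves(turn=[[0.001,0.009,-0.0084],[0.002,0.018,-0.0169],[0.003,0.027,-0.0253],[0.004,0.036,-0.0338],[0.005,0.045,-0.0422],[0.0061,0.054,-0.0507],[0.0071,0.063,-0.0591],[0.0081,0.072,-0.0676]], delta_pos=[[-0.044,0.011,0.023],[-0.088,0.021,0.045],[-0.132,0.032,0.068],[-0.175,0.042,0.091],[-0.219,0.053,0.114],[-0.263,0.063,0.136],[-0.307,0.074,0.159],[-0.351,0.084,0.182]], hand=[0.5,0.5,0.5,0.5,0.5,0.5,0.5,0.5])

```text
clock: 47.15
tool_pos: [521.2, -293.8, 68.1]
ee_rot: [-3.072, -1.362, -1.644]
contact_force: [0.9, -0.1, -2.0]
opening: 0.71
grip_force: 85.9
```

Emit:
apply_moves(turn=[[0,0,0],[0,0,0],[0,0,0],[0,0,0],[0,0,0],[0,0,0],[0,0,0],[0,0,0]], delta_pos=[[-0.024,0,0.005],[-0.048,0,0.01],[-0.072,0,0.015],[-0.096,0,0.02],[-0.12,0,0.025],[-0.144,0,0.03],[-0.144,0,0.03],[-0.144,0,0.03]], hand=[0.5,0.5,0.5,0.5,0.5,0.5,0.5,0.5])

```text
clock: 48.15
tool_pos: [521.4, -293.6, 31.8]
ee_rot: [-3.086, -1.361, -1.63]
contact_force: [-0.5, -0.2, -1.3]
opening: 0.708
grip_force: 85.8
```

```bash
python3 - <<'E'
from bowl import *
t=cv2.cvtColor(shot('top','top9'),cv2.COLOR_RGB2BGR); s=cv2.cvtColor(shot('scene','scene9'),cv2.COLOR_RGB2BGR)
chk(); resync(); p,Rm=cmd(); plan(line(p-[0,0,4],Rm,.5,4))
cv2.imwrite('pics/v9.png',np.hstack([cv2.resize(t[120:280,270:430],(390,390),interpolation=2),cv2.resize(s[150:270,190:310],(390,390),interpolation=2)]))
E
```

```text
t 48.25 tcp [ 521.6 -293.7   32. ] err [ 1.7 -0.3 -0.5] roterr [-0.14  0.    0.73] F [-0.1 -0.5 -1.6] op 0.706 g 85.8
turn [[0.0, 0.0, 0.0], [0.0, 0.0, 0.0], [0.0, 0.0, 0.0], [0.0, 0.0, 0.0], [0.0, 0.0, 0.0], [0.0, 0.0, 0.0], [0.0, 0.0, 0.0], [0.0, 0.0, 0.0]] 
delta [[-0.004, 0.0, 0.001], [-0.008, 0.0, 0.002], [-0.012, 0.0, 0.002], [-0.016, 0.0, 0.003], [-0.016, 0.0, 0.003], [-0.016, 0.0, 0.003], [-0.016, 0.0, 0.003], [-0.016, 0.0, 0.003]] 
hand [0.5, 0.5, 0.5, 0.5, 0.5, 0.5, 0.5, 0.5]
```

View pics/v9.png

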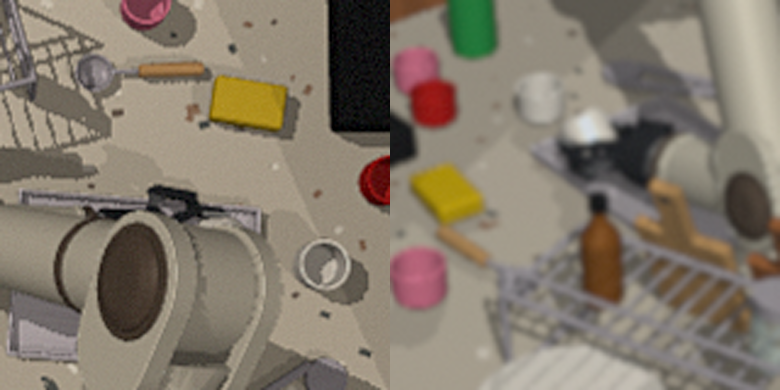

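The scene view shows bowl 1 inverted and tilted in the gripper over the tray. Lowering until it touches.

Emit:
apply_moves(turn=[[0,0,0],[0,0,0],[0,0,0],[0,0,0],[0,0,0],[0,0,0],[0,0,0],[0,0,0]], delta_pos=[[-0.004,0,0.001],[-0.008,0,0.002],[-0.012,0,0.002],[-0.016,0,0.003],[-0.02,0,0.004],[-0.02,0,0.004],[-0.02,0,0.004],[-0.02,0,0.004]], hand=[0.5,0.5,0.5,0.5,0.5,0.5,0.5,0.5])

```text
clock: 49.25
tool_pos: [521.7, -293.6, 29.2]
ee_rot: [-3.08, -1.366, -1.636]
contact_force: [-2.8, 5.5, 9.9]
opening: 0.708
grip_force: 86.8
```

Emit:
apply_moves(turn=[[0,0,0],[0,0,0],[0,0,0],[0,0,0],[0,0,0],[0,0,0],[0,0,0],[0,0,0]], delta_pos=[[0,0,0],[0,0,0],[0,0,0],[0,0,0],[0,0,0],[0,0,0],[0,0,0],[0,0,0]], hand=[0.8,1,1,1,1,1,1,1])

```text
clock: 50.25
tool_pos: [521.5, -293.6, 26.7]
ee_rot: [-3.086, -1.361, -1.63]
contact_force: [-1.3, 1.2, 0.3]
opening: 0.998
grip_force: 0.0
```

```bash
python3 - <<'E'
from bowl import *
resync(); chk(); p,Rm=cmd(); h=np.array([0,1,0])
plan(line(p-90*Rm[:,2]+[0,0,2],Rm,1,8)); p,Rm=cmd(); plan(line(p+[0,-20,150],tool(np.radians(-80),25,1),1,8))
E
```

```text
t 50.25 tcp [ 521.5 -293.6   26.7] err [-0.3 -0.4 -0.6] roterr [0. 0. 0.] F [-1.3  1.2  0.3] op 0.998 g 0.0
turn [[0.0, 0.0, 0.0], [0.0, 0.0, 0.0], [0.0, 0.0, 0.0], [0.0, 0.0, 0.0], [0.0, 0.0, 0.0], [0.0, 0.0, 0.0], [0.0, 0.0, 0.0], [0.0, 0.0, 0.0]] 
delta [[0.001, -0.0, -0.045], [0.002, -0.0, -0.09], [0.003, -0.0, -0.136], [0.004, -0.0, -0.181], [0.005, -0.0, -0.226], [0.006, -0.0, -0.271], [0.007, -0.0, -0.316], [0.008, -0.0, -0.362]] 
hand [1, 1, 1, 1, 1, 1, 1, 1]
turn [[0.0066, -0.009, -0.0027], [0.0133, -0.0181, -0.0054], [0.0199, -0.0271, -0.0081], [0.0266, -0.0362, -0.0108], [0.0332, -0.0452, -0.0135], [0.0399, -0.0542, -0.0163], [0.0465, -0.0633, -0.019], [0.0532, -0.0723, -0.0217]] 
delta [[0.075, -0.001, -0.006], [0.151, -0.002, -0.012], [0.226, -0.003, -0.017], [0.302, -0.004, -0.023], [0.377, -0.005, -0.029], [0.453, -0.006, -0.035], [0.528, -0.006, -0.041], [0.603, -0.007, -0.047]] 
hand [1, 1, 1, 1, 1, 1, 1, 1]
```

Emit:
apply_moves(turn=[[0,0,0],[0,0,0],[0,0,0],[0,0,0],[0,0,0],[0,0,0],[0,0,0],[0,0,0]], delta_pos=[[0.001,0,-0.045],[0.002,0,-0.09],[0.003,0,-0.136],[0.004,0,-0.181],[0.005,0,-0.226],[0.006,0,-0.271],[0.007,0,-0.316],[0.008,0,-0.362]], hand=[1,1,1,1,1,1,1,1])

```text
clock: 51.25
tool_pos: [521.7, -204.8, 47.6]
ee_rot: [-3.086, -1.361, -1.63]
contact_force: [0.4, -0.1, 0.2]
opening: 0.998
grip_force: 0.0
```

Emit:
apply_moves(turn=[[0.0066,-0.009,-0.0027],[0.0133,-0.0181,-0.0054],[0.0199,-0.0271,-0.0081],[0.0266,-0.0362,-0.0108],[0.0332,-0.0452,-0.0135],[0.0399,-0.0542,-0.0163],[0.0465,-0.0633,-0.019],[0.0532,-0.0723,-0.0217]], delta_pos=[[0.075,0,-0.006],[0.151,0,-0.012],[0.226,0,-0.017],[0.302,0,-0.023],[0.377,0,-0.029],[0.453,0,-0.035],[0.528,0,-0.041],[0.6,0,-0.047]], hand=[1,1,1,1,1,1,1,1])

```text
clock: 52.25
tool_pos: [519.8, -224.9, 197.4]
ee_rot: [3.141, -1.134, -1.395]
contact_force: [0.7, 0.3, -0.1]
opening: 1.001
grip_force: 0.0
```

```bash
python3 - <<'E'
from bowl import *
t=cv2.cvtColor(shot('top','top10'),cv2.COLOR_RGB2BGR); s=cv2.cvtColor(shot('scene','scene10'),cv2.COLOR_RGB2BGR)
chk(); resync(); print(find(t,B2),find(t,PL1,49))
q=manip.get_obs()['joint_pos']; print(q.round(2))
w=path(B2+[.5,-.5,0],-70,22,30,PL2,-90,12,1,1); sim(w,q,*cmd())
cv2.imwrite('pics/v10.png',np.hstack([cv2.resize(t[150:310,270:430],(390,390),interpolation=2),cv2.resize(s[150:270,190:310],(390,390),interpolation=2)]))
E
```

```text
t 52.35 tcp [ 520.1 -225.5  199.3] err [-1.8 -0.5  1.3] roterr [0.07 0.1  0.18] F [0.4 0.2 0.4] op 0.998 g 0.0
(array([ 497.9, -407.5,   46. ]), np.float32(9.725)) (array([ 519.5, -258.9,   49. ]), np.float32(9.975))
[ 0.43  0.75 -0.85  2.11  1.55  1.7   2.  ]
[ 467. -332.  122.] [ 0.57  0.87 -0.64  2.36  2.04  1.6   1.79] err 0.0 step 0.05
[ 478. -362.   49.] [ 0.58  1.04 -0.53  2.29  2.19  1.62  1.72] err 0.0 step 0.01
[ 502. -427.   21.] [ 0.65  1.08 -0.44  2.19  2.32  1.52  1.77] err 0.0 step 0.01
[ 502. -427.  201.] [ 0.75  0.63 -0.59  2.28  2.09  1.29  2.02] err 0.0 step 0.03
[ 420. -202.  170.] [ 0.3   0.77 -0.78  2.19  1.35  1.71  1.75] err 0.0 step 0.06
[ 420. -202.  170.] [ 0.21  0.72 -0.66  2.19  1.32  1.63  0.2 ] err 0.0 step 0.11
[ 420. -202.  170.] [ 0.12  0.68 -0.54  2.19  1.28  1.55 -1.35] err 0.0 step 0.11
[ 420. -203.   69.] [-0.06  1.08 -0.37  2.07  1.37  1.68 -1.64] err 0.0 step 0.03
[ 420. -203.   29.] [-0.07  1.17 -0.35  2.03  1.39  1.67 -1.69] err 0.0 step 0.01
```

View pics/v10.png

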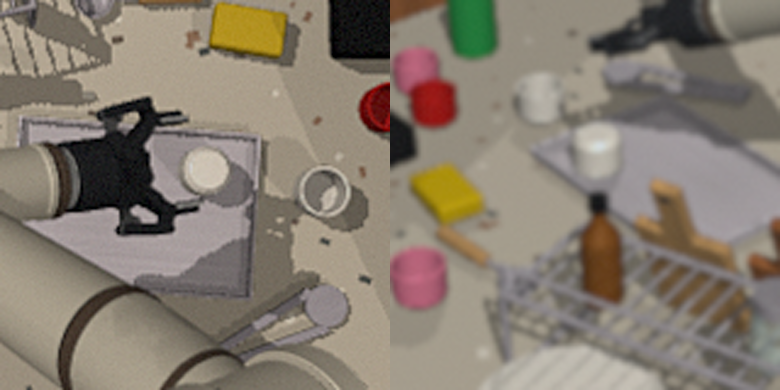

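Bowl 1 sits mouth down and flat in the tray, at crop (207,171). Bowl 2 at (325,190) hasn't moved, so I'll do it the same way.

```bash
cat >> bowl.py <<'E'
W2=lambda:path(B2+[1,-1,0],-70,26,31,PL2,-90,12,1,1)
E
python3 - <<'E'
from bowl import *
w=W2(); plan(line(*w[0],1,8)); plan(line(*w[1],1,8))
E
```

```text
turn [[0.0062, -0.0008, -0.0031], [0.0124, -0.0016, -0.0062], [0.0187, -0.0023, -0.0093], [0.0249, -0.0031, -0.0124], [0.0311, -0.0039, -0.0155], [0.0373, -0.0047, -0.0186], [0.0435, -0.0054, -0.0217], [0.0497, -0.0062, -0.0248]] 
delta [[-0.011, 0.035, 0.06], [-0.023, 0.07, 0.119], [-0.034, 0.105, 0.179], [-0.046, 0.141, 0.239], [-0.057, 0.176, 0.298], [-0.068, 0.211, 0.358], [-0.08, 0.246, 0.418], [-0.091, 0.281, 0.477]] 
hand [1, 1, 1, 1, 1, 1, 1, 1]
turn [[0.0, -0.0, -0.0], [0.0, -0.0, -0.0], [0.0, -0.0, -0.0], [0.0, -0.0, -0.0], [0.0, -0.0, -0.0], [0.0, -0.0, -0.0], [0.0, -0.0, -0.0], [0.0, -0.0, -0.0]] 
delta [[-0.027, 0.0, 0.031], [-0.054, 0.0, 0.061], [-0.081, 0.0, 0.092], [-0.108, 0.0, 0.123], [-0.135, 0.0, 0.153], [-0.162, 0.0, 0.184], [-0.189, 0.0, 0.215], [-0.216, 0.0, 0.245]] 
hand [1, 1, 1, 1, 1, 1, 1, 1]
```

Emit:
apply_moves(turn=[[0.0062,-0.0008,-0.0031],[0.0124,-0.0016,-0.0062],[0.0187,-0.0023,-0.0093],[0.0249,-0.0031,-0.0124],[0.0311,-0.0039,-0.0155],[0.0373,-0.0047,-0.0186],[0.0435,-0.0054,-0.0217],[0.0497,-0.0062,-0.0248]], delta_pos=[[-0.011,0.035,0.06],[-0.023,0.07,0.119],[-0.034,0.105,0.179],[-0.046,0.141,0.239],[-0.057,0.176,0.298],[-0.068,0.211,0.358],[-0.08,0.246,0.418],[-0.091,0.281,0.477]], hand=[1,1,1,1,1,1,1,1])

```text
clock: 53.35
tool_pos: [467.6, -334.4, 124.6]
ee_rot: [3.134, -1.114, -1.215]
contact_force: [-0.9, 0.0, -0.2]
opening: 0.999
grip_force: 0.0
```

```bash
python3 - <<'E'
from bowl import *
t=cv2.cvtColor(shot('top','top11'),cv2.COLOR_RGB2BGR)
w=W2(); save(*w[0]); chk(); resync(); print(find(t,B2))
plan(line(*w[1],1,8))
E
```

```text
t 53.4 tcp [ 464.9 -336.4  123.5] err [-3.7 -2.1 -5.2] roterr [-0.27 -0.2  -0.29] F [-3.1 -2.1 -0.4] op 0.999 g 0.0
(array([ 494.8, -406.6,   46. ]), np.float32(8.8))
turn [[0.0002, 0.0001, 0.0002], [0.0004, 0.0003, 0.0004], [0.0006, 0.0004, 0.0006], [0.0007, 0.0006, 0.0008], [0.0009, 0.0007, 0.001], [0.0011, 0.0008, 0.0012], [0.0013, 0.001, 0.0014], [0.0015, 0.0011, 0.0016]] 
delta [[-0.025, -0.002, 0.03], [-0.05, -0.004, 0.059], [-0.075, -0.006, 0.089], [-0.1, -0.008, 0.118], [-0.124, -0.011, 0.148], [-0.149, -0.013, 0.177], [-0.174, -0.015, 0.207], [-0.199, -0.017, 0.236]] 
hand [1, 1, 1, 1, 1, 1, 1, 1]
```

Emit:
apply_moves(turn=[[0,0,0],[0,0,0],[0.0006,0,0.0006],[0.0007,0.0006,0.0008],[0.0009,0.0007,0.001],[0.0011,0.0008,0.0012],[0.0013,0.001,0.0014],[0.0015,0.0011,0.0016]], delta_pos=[[-0.025,-0.002,0.03],[-0.05,-0.004,0.059],[-0.075,-0.006,0.089],[-0.1,-0.008,0.118],[-0.124,-0.011,0.148],[-0.149,-0.013,0.177],[-0.174,-0.015,0.207],[-0.199,-0.017,0.236]], hand=[1,1,1,1,1,1,1,1])

```text
clock: 54.4
tool_pos: [482.3, -362.5, 54.3]
ee_rot: [-3.133, -1.118, -1.227]
contact_force: [-0.7, 0.7, -0.9]
opening: 0.999
grip_force: 0.0
```

```bash
python3 - <<'E'
from bowl import *
t=cv2.cvtColor(shot('top','top12'),cv2.COLOR_RGB2BGR)
w=W2(); chk(); resync(); print(find(t,B2))
plan(line(*w[2],1,7))
E
```

```text
t 54.45 tcp [ 482.  -362.9   53.4] err [2.7 1.  0. ] roterr [0.14 0.03 0.12] F [-0.1  0.  -1.2] op 0.997 g 0.0
(array([ 494. , -406.6,   46. ]), np.float32(8.725))
turn [[-0.0001, -0.0, -0.0001], [-0.0002, -0.0001, -0.0002], [-0.0003, -0.0001, -0.0003], [-0.0005, -0.0001, -0.0004], [-0.0006, -0.0001, -0.0005], [-0.0007, -0.0002, -0.0006], [-0.0008, -0.0002, -0.0007], [-0.0008, -0.0002, -0.0007]] 
delta [[-0.0, 0.002, 0.043], [-0.001, 0.004, 0.086], [-0.001, 0.006, 0.13], [-0.001, 0.008, 0.173], [-0.001, 0.01, 0.216], [-0.002, 0.012, 0.259], [-0.002, 0.014, 0.302], [-0.002, 0.014, 0.302]] 
hand [1, 1, 1, 1, 1, 1, 1, 1]
```

Emit:
apply_moves(turn=[[0,0,0],[0,0,0],[0,0,0],[0,0,0],[-0.0006,0,-0.0005],[-0.0007,0,-0.0006],[-0.0008,0,-0.0007],[-0.0008,0,-0.0007]], delta_pos=[[0,0.01,0.03],[-0.001,0.014,0.08],[-0.001,0.014,0.13],[-0.001,0.014,0.173],[-0.001,0.014,0.216],[-0.002,0.014,0.259],[-0.002,0.014,0.302],[-0.002,0.014,0.302]], hand=[1,1,1,1,1,1,1,1])

```text
clock: 55.45
tool_pos: [502.1, -427.9, 21.3]
ee_rot: [-3.141, -1.119, -1.223]
contact_force: [-0.1, -0.0, -0.1]
opening: 1.003
grip_force: 0.0
```

Emit:
apply_moves(turn=[[0,0,0],[0,0,0],[0,0,0],[0,0,0],[0,0,0],[0,0,0],[0,0,0],[0,0,0]], delta_pos=[[0,0,0],[0,0,0],[0,0,0],[0,0,0],[0,0,0],[0,0,0],[0,0,0],[0,0,0]], hand=[0.8,0.7,0.6,0.5,0.5,0.5,0.5,0.5], squeeze=80)

```text
clock: 56.45
tool_pos: [502.5, -426.6, 22.0]
ee_rot: [-3.14, -1.119, -1.222]
contact_force: [-2.1, 4.3, 5.7]
opening: 0.708
grip_force: 84.8
```

```bash
python3 - <<'E'
from bowl import *
imaging.camera('top')
w=W2(); chk(); resync(); p,Rm=cmd()
plan(line(p+[0,0,175],Rm,.5,8)); plan(line(*w[4],.5,8))
E
```

```text
t 56.5 tcp [ 502.5 -426.6   22. ] err [0.1 0.6 1.5] roterr [ 0.09  0.11 -0.  ] F [-2.9  3.1  6. ] op 0.713 g 84.8
turn [[0.0, 0.0, 0.0], [0.0, 0.0, 0.0], [0.0, 0.0, 0.0], [0.0, 0.0, 0.0], [0.0, 0.0, 0.0], [0.0, 0.0, 0.0], [0.0, 0.0, 0.0], [0.0, 0.0, 0.0]] 
delta [[0.079, -0.0, -0.038], [0.157, -0.0, -0.076], [0.236, -0.0, -0.115], [0.315, -0.0, -0.153], [0.394, -0.0, -0.191], [0.472, -0.0, -0.229], [0.551, -0.0, -0.267], [0.63, -0.0, -0.306]] 
hand [0.5, 0.5, 0.5, 0.5, 0.5, 0.5, 0.5, 0.5]
turn [[-0.0126, 0.0006, 0.006], [-0.0252, 0.0012, 0.0119], [-0.0378, 0.0018, 0.0179], [-0.0504, 0.0025, 0.0239], [-0.063, 0.0031, 0.0298], [-0.0756, 0.0037, 0.0358], [-0.0882, 0.0043, 0.0418], [-0.1008, 0.0049, 0.0478]] 
delta [[-0.065, 0.0, -0.102], [-0.129, 0.001, -0.203], [-0.194, 0.001, -0.305], [-0.259, 0.001, -0.406], [-0.324, 0.001, -0.508], [-0.388, 0.002, -0.609], [-0.453, 0.002, -0.711], [-0.518, 0.002, -0.812]] 
hand [0.5, 0.5, 0.5, 0.5, 0.5, 0.5, 0.5, 0.5]
```

Emit:
apply_moves(turn=[[0,0,0],[0,0,0],[0,0,0],[0,0,0],[0,0,0],[0,0,0],[0,0,0],[0,0,0]], delta_pos=[[0.079,0,-0.038],[0.157,0,-0.076],[0.236,0,-0.115],[0.315,0,-0.153],[0.394,0,-0.191],[0.472,0,-0.229],[0.551,0,-0.267],[0.63,0,-0.306]], hand=[0.5,0.5,0.5,0.5,0.5,0.5,0.5,0.5])

```text
clock: 57.5
tool_pos: [502.0, -426.7, 196.4]
ee_rot: [-3.141, -1.116, -1.221]
contact_force: [-0.1, 0.1, -1.0]
opening: 0.709
grip_force: 86.5
```

Emit:
apply_moves(turn=[[-0.0126,0.0006,0.006],[-0.0252,0.0012,0.0119],[-0.0378,0.0018,0.0179],[-0.0504,0.0025,0.0239],[-0.063,0.0031,0.0298],[-0.0756,0.0037,0.0358],[-0.0882,0.0043,0.0418],[-0.1008,0.0049,0.0478]], delta_pos=[[-0.065,0,-0.102],[-0.129,0,-0.203],[-0.194,0,-0.305],[-0.259,0,-0.406],[-0.324,0,-0.508],[-0.388,0,-0.609],[-0.453,0,-0.711],[-0.518,0,-0.812]], hand=[0.5,0.5,0.5,0.5,0.5,0.5,0.5,0.5])

```text
clock: 58.5
tool_pos: [419.9, -201.2, 168.1]
ee_rot: [3.14, -1.132, -1.571]
contact_force: [0.4, 0.7, -1.1]
opening: 0.709
grip_force: 86.5
```

```bash
python3 - <<'E'
from bowl import *
imaging.camera('top')
w=W2(); chk(); resync(); print(manip.get_obs()['joint_pos'].round(2))
sim(w[5:],manip.get_obs()['joint_pos'],*cmd())
p,Rm=cmd(); print((Rm.T@(w[5][0]-p)/250).round(3), (R.from_matrix(Rm.T@w[5][1]).as_rotvec()/np.pi).round(3))
E
```

```text
t 58.55 tcp [ 420.4 -197.5  167.1] err [ 0.3  4.2 -2.8] roterr [ 0.   -0.33 -0.04] F [ 0.9  2.6 -3. ] op 0.706 g 86.6
[ 0.33  0.78 -0.81  2.19  1.33  1.74  1.76]
[ 420. -202.  170.] [ 0.24  0.73 -0.69  2.19  1.33  1.65  0.19] err 0.0 step 0.13
[ 420. -202.  170.] [ 0.14  0.69 -0.57  2.19  1.29  1.57 -1.36] err 0.0 step 0.11
[ 420. -203.   70.] [-0.03  1.09 -0.4   2.07  1.38  1.71 -1.65] err 0.0 step 0.03
[ 420. -203.   30.] [-0.05  1.17 -0.37  2.03  1.4   1.69 -1.69] err 0.0 step 0.01
[0.016 0.003 0.013] [0.001 0.002 0.5  ]
```

Emit:
apply_moves(turn=[[0,0,0.058],[0,0,0.116],[0,0,0.174],[0,0,0.232],[0,0,0.29],[0,0,0.348],[0,0,0.406],[0,0,0.464]], delta_pos=[[0.002,0,0.002],[0.004,0,0.004],[0.006,0,0.006],[0.01,0,0.01],[0.012,0,0.012],[0.016,0,0.013],[0.016,0,0.013],[0.016,0,0.013]], hand=[0.5,0.5,0.5,0.5,0.5,0.5,0.5,0.5])

```text
clock: 59.55
tool_pos: [420.3, -206.9, 170.5]
ee_rot: [-2.012, -0.097, -3.096]
contact_force: [0.5, 0.6, -1.2]
opening: 0.705
grip_force: 86.6
```

Emit:
apply_moves(turn=[[0,0,0.058],[0,0,0.116],[0,0,0.174],[0,0,0.232],[0,0,0.29],[0,0,0.348],[0,0,0.406],[0,0,0.464]], delta_pos=[[0,0,0],[0,0,0],[0,0,0],[0,0,0],[0,0,0],[0,0,0],[0,0,0],[0,0,0]], hand=[0.5,0.5,0.5,0.5,0.5,0.5,0.5,0.5])

```text
clock: 60.55
tool_pos: [420.4, -206.9, 170.5]
ee_rot: [-2.705, 1.083, 2.056]
contact_force: [-0.5, 0.7, -1.4]
opening: 0.7
grip_force: 86.5
```

```bash
python3 - <<'E'
from bowl import *
imaging.camera('top'); w=W2(); resync(); chk(); print(manip.get_obs()['joint_pos'].round(2))
plan(line(*w[7],.5,8)); plan(line(w[8][0]+[0,0,4],w[8][1],.5,6))
E
```

```text
t 60.6 tcp [ 420.4 -206.8  170.6] err [-0.3 -0.4 -0.6] roterr [0. 0. 0.] F [-0.1  0.1 -2. ] op 0.706 g 86.5
[ 0.2   0.69 -0.63  2.2   1.28  1.6  -1.13]
turn [[0.001, -0.0091, 0.0085], [0.0019, -0.0182, 0.0169], [0.0029, -0.0272, 0.0254], [0.0039, -0.0363, 0.0338], [0.0048, -0.0454, 0.0423], [0.0058, -0.0545, 0.0507], [0.0067, -0.0636, 0.0592], [0.0077, -0.0727, 0.0676]] 
delta [[0.046, 0.01, 0.02], [0.091, 0.019, 0.041], [0.137, 0.029, 0.061], [0.183, 0.038, 0.081], [0.228, 0.048, 0.101], [0.274, 0.057, 0.122], [0.319, 0.067, 0.142], [0.365, 0.076, 0.162]] 
hand [0.5, 0.5, 0.5, 0.5, 0.5, 0.5, 0.5, 0.5]
turn [[0.0, 0.0, 0.0], [0.0, 0.0, 0.0], [0.0, 0.0, 0.0], [0.0, 0.0, 0.0], [0.0, 0.0, 0.0], [0.0, 0.0, 0.0], [0.0, 0.0, 0.0], [0.0, 0.0, 0.0]] 
delta [[0.024, 0.0, 0.005], [0.047, 0.0, 0.01], [0.071, 0.0, 0.015], [0.094, 0.0, 0.02], [0.118, 0.0, 0.025], [0.141, 0.0, 0.03], [0.141, 0.0, 0.03], [0.141, 0.0, 0.03]] 
hand [0.5, 0.5, 0.5, 0.5, 0.5, 0.5, 0.5, 0.5]
```

Emit:
apply_moves(turn=[[0.001,-0.0091,0.0085],[0.0019,-0.0182,0.0169],[0.0029,-0.0272,0.0254],[0.0039,-0.0363,0.0338],[0.0048,-0.0454,0.0423],[0.0058,-0.0545,0.0507],[0.0067,-0.0636,0.0592],[0.0077,-0.0727,0.0676]], delta_pos=[[0.046,0.01,0.02],[0.091,0.019,0.041],[0.137,0.029,0.061],[0.183,0.038,0.081],[0.228,0.048,0.101],[0.274,0.057,0.122],[0.319,0.067,0.142],[0.365,0.076,0.162]], hand=[0.5,0.5,0.5,0.5,0.5,0.5,0.5,0.5])

```text
clock: 61.6
tool_pos: [418.5, -204.1, 68.4]
ee_rot: [-3.075, 1.362, 1.642]
contact_force: [-1.3, -0.1, -0.5]
opening: 0.707
grip_force: 86.5
```

Emit:
apply_moves(turn=[[0,0,0],[0,0,0],[0,0,0],[0,0,0],[0,0,0],[0,0,0],[0,0,0],[0,0,0]], delta_pos=[[0.024,0,0.005],[0.047,0,0.01],[0.071,0,0.015],[0.094,0,0.02],[0.118,0,0.025],[0.141,0,0.03],[0.141,0,0.03],[0.141,0,0.03]], hand=[0.5,0.5,0.5,0.5,0.5,0.5,0.5,0.5])

```text
clock: 62.6
tool_pos: [417.9, -204.2, 33.5]
ee_rot: [-3.084, 1.363, 1.633]
contact_force: [-0.9, 0.5, -0.7]
opening: 0.711
grip_force: 86.5
```

```bash
python3 - <<'E'
from bowl import *
imaging.camera('top'); chk()
E
```

```text
t 62.65 tcp [ 417.9 -204.2   33.6] err [-2.  -0.7  0.1] roterr [-0.15 -0.09 -0.72] F [-0.9  0.7 -0.8] op 0.708 g 86.5
```

Down means +x of the tool here. I'll lower 5 mm.

Emit:
apply_moves(turn=[[0,0,0],[0,0,0],[0,0,0],[0,0,0],[0,0,0],[0,0,0],[0,0,0],[0,0,0]], delta_pos=[[0.004,0,0.001],[0.008,0,0.002],[0.012,0,0.002],[0.016,0,0.003],[0.02,0,0.004],[0.02,0,0.004],[0.02,0,0.004],[0.02,0,0.004]], hand=[0.5,0.5,0.5,0.5,0.5,0.5,0.5,0.5])

```text
clock: 63.65
tool_pos: [418.0, -204.2, 29.9]
ee_rot: [-3.086, 1.366, 1.631]
contact_force: [-1.5, 3.0, 7.6]
opening: 0.707
grip_force: 87.2
```

Contact at z = 29.9, so release and back off.

Emit:
apply_moves(turn=[[0,0,0],[0,0,0],[0,0,0],[0,0,0],[0,0,0],[0,0,0],[0,0,0],[0,0,0]], delta_pos=[[0,0,0],[0,0,0],[0,0,0],[0,0,0],[0,0,0],[0,0,0],[0,0,0],[0,0,0]], hand=[0.8,1,1,1,1,1,1,1])

```text
clock: 64.65
tool_pos: [417.9, -204.2, 28.4]
ee_rot: [-3.085, 1.363, 1.631]
contact_force: [0.3, -0.3, 0.2]
opening: 1.003
grip_force: 0.0
```

Emit:
apply_moves(turn=[[0,0,0],[0,0,0],[0,0,0],[0,0,0],[0,0,0],[0,0,0],[0,0,0],[0,0,0]], delta_pos=[[-0.001,0,-0.045],[-0.002,0,-0.09],[-0.003,0,-0.136],[-0.004,0,-0.181],[-0.005,0,-0.226],[-0.006,0,-0.271],[-0.007,0,-0.316],[-0.008,0,-0.362]], hand=[1,1,1,1,1,1,1,1])

```text
clock: 65.65
tool_pos: [417.6, -115.4, 49.2]
ee_rot: [-3.084, 1.363, 1.632]
contact_force: [0.6, 0.6, 0.3]
opening: 1.0
grip_force: 0.0
```

Emit:
apply_moves(turn=[[0,0,0],[0,0,0],[0,0,0],[0,0,0],[0,0,0],[0,0,0],[0,0,0],[0,0,0]], delta_pos=[[-0.06,0,0],[-0.12,0,0],[-0.18,0,0],[-0.25,0,0],[-0.32,0,0],[-0.4,0,0],[-0.48,0,0],[-0.56,0,0]], hand=[1,1,1,1,1,1,1,1])

```text
clock: 66.65
tool_pos: [419.1, -145.9, 187.7]
ee_rot: [-3.087, 1.363, 1.628]
contact_force: [-0.2, -0.6, -0.3]
opening: 1.0
grip_force: 0.0
```

```bash
python3 - <<'E'
from bowl import *
t=cv2.cvtColor(shot('top','top13'),cv2.COLOR_RGB2BGR); s=cv2.cvtColor(shot('scene','scene13'),cv2.COLOR_RGB2BGR)
chk(); cv2.imwrite('pics/v13.png',np.hstack([cv2.resize(t[90:320,40:440],(400,230)),cv2.resize(s[150:310,190:470],(400,230))]).repeat(2,0).repeat(1,1) if 0 else np.vstack([cv2.resize(t[90:320,40:440],(520,299),interpolation=2),cv2.resize(s[150:310,190:470],(520,297),interpolation=2)]))
E
```

```text
t 66.75 tcp [ 419.5 -145.9  188.6] err [ -0.5  57.6 155. ] roterr [-0.12 -0.14 -0.52] F [ 0.5  0.4 -0.3] op 0.998 g 0.0
```

View pics/v13.png

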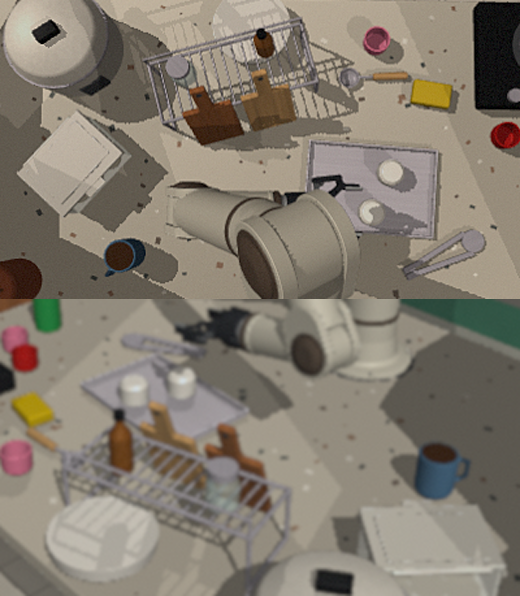

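Emit:
apply_moves(turn=[[0,0,0],[0,0,0],[0,0,0],[0,0,0],[0,0,0],[0,0,0],[0,0,0],[0,0,0]], delta_pos=[[-0.08,0,0],[-0.16,0,0],[-0.24,0,0],[-0.32,0,0],[-0.4,0,0],[-0.48,0,0],[-0.5,0,0],[-0.5,0,0]], hand=[1,1,1,1,1,1,1,1])

```text
clock: 67.75
tool_pos: [420.7, -171.0, 308.2]
ee_rot: [-3.087, 1.362, 1.629]
contact_force: [0.1, 0.0, -0.1]
opening: 1.001
grip_force: 0.0
```

```bash
python3 - <<'E'
from bowl import *
t=cv2.cvtColor(shot('top','top14'),cv2.COLOR_RGB2BGR); s=cv2.cvtColor(shot('scene','scene14'),cv2.COLOR_RGB2BGR)
chk(); print(find(t,PL1,49),find(t,PL2,49))
cv2.imwrite('pics/v14.png',np.hstack([cv2.resize(t[180:290,280:390],(390,390),interpolation=2),cv2.resize(s[160:260,230:330],(390,390),interpolation=2)]))
E
```

```text
t 67.85 tcp [ 420.8 -170.8  307.7] err [  0.9  32.7 274.1] roterr [-0.14 -0.07 -0.77] F [ 0.5  0.2 -0.3] op 1.001 g 0.0
None (array([ 416.5, -169.7,   49. ]), np.float32(9.425))
```

View pics/v14.png

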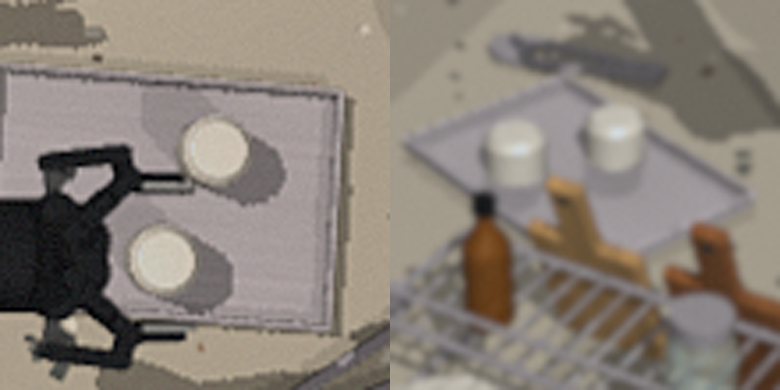

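Both bowls sit flat and mouth down on the tray floor, at crop (215,150) and (162,262). Both boards lean on the rail and the lid is shut. The arm is clear of everything, so I'm handing in.

```bash
python3 -c "
from station import manip
print(manip.job_done())"
```

```text
the job is handed in; nothing more can be done
None
```

I handed the job in at about 68 s of the 210 s allowed: the tub lid was shut first, both boards now stand handle-up against the rack rail, and the two white bowls that were there are mouth down in the tray. The result of the judging was not shown.

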